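# Fetch the bearing from behind the bottle and the tin

## Robot

A 6-joint arm with a two-finger parallel gripper is mounted at the origin on a cart in front of the work surface, level with it; the furniture and walls round the work are solid. World frame = base frame: x ahead of the robot, y to its left, z up, the work surface at z = 0. Lengths are in m, angles in rad, forces in N, time in s.
With the tool pointing down it reaches from about 0.35 to 0.775 m from the base axis. Payload 5.5 kg.
Tool frame: the origin (TCP) lies between the finger pads; the fingertips stand 22 mm ahead of it and the grasp point (between the pads) lies 3 mm ahead of it (env.tip_extent is the distance from the TCP to the fingertips, in m); z points along the fingers, y is the line along which they close (so a half turn about z gives the same grasp; the last joint's range is limited). The gripper opens to 85 mm and grips with 20 to 120 N. Pads are 22 mm wide; open, the fingers measure 114 mm over their backs; the gripper's body (76 mm by 85 mm) begins 54 mm behind the grasp point. The pads swing forward as they close: fully open they stand 13 mm farther back than shut.
Start: joints at [1.204, 0.313, 0.046, 1.304, 0, 1.431], TCP at [0.129, 0.56, 0.216] pointing down, gripper open.
Joint ranges: [-2.76, 2.76], [-0.86, 1.69], [-1.03, 1.26], [-2.2, 2.34], [-1.47, 1.5], [-3.14, 3.14]. Speed limits (rad/s): [2.57, 2.57, 3.14, 3.14, 3.14, 3.14].

## Interface

Orientations are given as a rotation vector (axis times angle).
In Python, from rig import env gives the robot as it stands. The module is installed in compiled form; this text tells all that it offers.
- The arm moves only by the shell command python3 -m crank 'ROWS' [FORCE]. ROWS is JSON, a list of rows, each an object of numbers: "dx", "dy", "dz": the shift along the tool's x, y, z in units of 0.02 m (1.0 is 0.02 m); "wx", "wy", "wz": the turn, a rotation vector about the tool's x, y, z in units of 0.08 rad (1.0 is 0.08 rad); "jaw": the closure, from -1 (fully open) to 1 (shut), so that 0 is half open. In form: [{"dx": .., "dy": .., "dz": .., "wx": .., "wy": .., "wz": .., "jaw": ..}, ...]. A call has 1 to 20 rows; each row shifts and turns the commanded pose from where the row before left it, along the tool's axes as they then stand; what a row does not reach is not made up. A row lasts 1/8 s, in which the tool goes at most 62.5 mm and 10.7 degrees, less where a joint would pass 70% of its speed; a pose out of reach is approached as far as the arm can. A call with a number of a shift or a turn outside -1 to 1 is refused whole. A call with a gripper value outside its range is refused whole. The fingers move at their own pace and stop on an object; FORCE is the grip in N (left out, the last holds). Time passes only in rows, so rows that do not move let the fingers close. It gives the time, the measured TCP pose, the force, the opening and the grip force at its end, in the units of the state.
- env.get_state(): the state, without advancing time (a new reading comes with each control period).
- env.get_image(name): name is "scene" or "top" or "wrist"; returns the picture (400x640x3 uint8, blue, green, red); there is no depth.
- env.calibration(name): a dict with "camera_matrix" (3x3 intrinsics, pixels), "k1" (the pictures are not rectified: a ray, as slopes to the right and down, at radius r is drawn at 1 + k1 r^2 times it, then the intrinsics apply), "xyz" and "rotation" of the camera in the world; the wrist camera has in their place "tool_from_camera" (4x4, takes a point from camera to tool coordinates, whose origin is the TCP and whose axes are the flange's). Camera axes: x right, y up, looking along -z (the intrinsics and any distortion apply to the point x, -y, -z); pixel columns grow to the right and rows downward; lengths in m; the calibration is good to about 2 mm. A picture is of the moment at which its call begins: read the wrist's pose just before it. calibration takes no time and is no camera call.
- env.close_job(): hands the job in; it is judged then, once.
The state is a dict: "t": time; "joint_positions": joint angles; "qvel": joint speeds; "joint_efforts": joint torques, N m; "ee_pos": TCP position; "tool_rot": TCP orientation; "contact_force": force on the tool from outside, world axes, zero at the start; "moment": the same for the moment, N m; "width": opening from 0.0 (shut) to 1.0 (fully open); "grip_force": force on a finger pad.
Only numpy, scipy, OpenCV 4.12 (cv2) and the standard library are available. Lean on these libraries where they do the work, as an engineer would, in place of code of your own. Each camera call takes 0.05 s, during which the arm holds its last target. There are 200 camera calls.

## Task

I need the large red-sealed bearing from the back of the grey bench caddy, but the sealant bottle and the grease tin stand in its way. First park the bottle and the tin upright on the green side mat, then lift the bearing out and lay it flat in the middle of the round steel press plate while they wait there, and finally stand the two back on their own seats in the caddy: the bottle centred on the red seat, the tin centred on the white one. Knock nothing over and leave the small black-sealed bearing where it lies.

Things in the scene. Friction and masses are not known exactly. Their poses are not given: they have to be found in the camera images.
- caddy: grey bench caddy, fixed: base plate 130 (x) x 210 (y) x 6 mm. Origin: centre of its underside; x points to its back. The bearing lies at x = +16 mm, y = 0, the seats at x = +2, y = +60 and -60 mm. An upright aluminium stop, 68 mm wide (y), x = +49 to +55 mm, 41 mm high, stands 9 mm behind the bearing: grip the bearing across the caddy's y, the tin on its seat along the caddy's x
- red_seat: home of the bottle: red disc of 56 mm diameter, 2 mm thick, fixed on the caddy's base plate, with a 30 mm wide red tongue that reaches 56 mm from the centre towards the caddy's front (-x). Origin: centre of the disc's underside, 6 mm above the worktop; axes as the caddy's
- white_seat: home of the grease tin: white disc of 68 mm diameter, 2 mm thick, fixed on the caddy's base plate, with a 30 mm wide white tongue that reaches 56 mm from the centre towards the caddy's front (-x). Origin: centre of the disc's underside, 6 mm above the worktop; axes as the caddy's
- side_mat: green mat lying on the worktop, fixed: 200 (x) x 130 (y) x 3 mm. Origin: centre of its underside, z up. Bottle and tin wait here, anywhere with their centres over the mat
- press_plate: round steel press plate with a darker round centre, fixed: 90 mm diameter, flat top 14 mm above the worktop. Origin: centre of its underside, z up
- bearing: large ball bearing with a red seal, lying flat on the caddy's base plate at the back: 48 mm diameter, 14 mm high, about 0.11 kg, loose; solid, the bore cannot be entered. Origin: centre of its underside, z its axis
- sealant_bottle: red sealant bottle with white cap and nozzle, upright on the red seat: round body 44 mm in diameter up to 64 mm, white cap 25 mm in diameter from 64 to 83 mm (grip it here), 9 mm nozzle up to 106 mm above its underside; about 0.06 kg, loose. Origin: centre of its underside, z up along it
- grease_tin: flat round grease tin with white lid (closed), upright on the white seat: 65 mm diameter, 32 mm high, about 0.14 kg, loose. Origin: centre of its underside, z up along it
- bearing_small: small ball bearing with a black seal lying flat on the worktop near the press plate, about 95 mm from its centre on the robot's side: 30 mm diameter, 10 mm high, loose; to be left alone. Origin: centre of its underside
Things that resemble listed ones, but are neither listed nor needed, are in the scene too. Of the things that look like the side_mat, the larger one is meant.

How it is judged:
By the outcome, as a careful person would: the job done as asked, in the order asked, and still so for the second after the job is handed in, with the robot touching nothing.
It also fails if it takes over 136 s, if anything falls off the work surface, if the arm or the gripper's body presses on something with over 40 N, if the wrist force passes 120 N, or if a joint passes its speed limit or range.

## Working session

There is one attempt and no reset: what is moved stays moved. The work goes in short steps, Python scripts to look and compute and a shell command to move; the robot and the scene stay as the last step left them, time stands still between calls to the robot, and variables do not carry over. Pictures are saved under pics/ and viewed, at most 14 in all, crops included, and the job is handed in when it is done.

```bash
mkdir -p pics; python3 - <<'E'
from rig import env
import cv2
s=env.get_state(); print({k:(v if isinstance(v,(int,float)) else [round(float(x),4) for x in v]) for k,v in s.items()})
for n in("scene","top","wrist"):
    cv2.imwrite(f"pics/{n}0.png",env.get_image(n)); print(n,env.calibration(n))
print(env.tip_extent)
E
```

```text
{'t': 0.0, 'joint_positions': [1.2044, 0.314, 0.045, 1.3036, -0.0, 1.4312], 'qvel': [0.0022, 0.0, -0.0002, 0.0011, -0.0008, 0.0011], 'joint_efforts': [0.0006, -48.0624, 29.8533, 0.0191, -0.0001, 0.0], 'ee_pos': [0.1291, 0.5598, 0.2154], 'tool_rot': [-0.3554, -3.121, 0.0028], 'contact_force': [0.1557, 0.5837, -0.2647], 'moment': [0.0342, -0.0394, 0.0277], 'grip_force': 0.0, 'width': 0.9978486212904591}
scene {'camera_matrix': array([[399.52985581,   0.        , 312.01343811],
       [  0.        , 399.52985581, 201.02868002],
       [  0.        ,   0.        ,   1.        ]]), 'k1': 0.01773507217113068, 'xyz': array([-0.35369069, -0.97631401,  0.59595   ]), 'rotation': array([ 1.08893045, -0.41947137, -0.66612243])}
top {'camera_matrix': array([[483.57738651,   0.        , 319.11065662],
       [  0.        , 483.57738651, 199.34812751],
       [  0.        ,   0.        ,   1.        ]]), 'k1': 0.04091569198110566, 'xyz': array([ 0.35208292, -0.09671119,  1.43552303]), 'rotation': array([ 0.08111814, -0.06398719, -1.58361979])}
wrist {'camera_matrix': array([[298.82038644,   0.        , 318.17215736],
       [  0.        , 298.82038644, 199.32408092],
       [  0.        ,   0.        ,   1.        ]]), 'k1': -0.05116685400937475, 'tool_from_camera': array([[ 6.79304827e-04,  9.56538260e-01,  2.91606062e-01,
         7.51527864e-02],
       [ 9.99999740e-01, -5.79801589e-04, -4.27639419e-04,
         1.73455575e-03],
       [-2.39979807e-04,  2.91606277e-01, -9.56538406e-01,
        -1.57415288e-01],
       [ 0.00000000e+00,  0.00000000e+00,  0.00000000e+00,
         1.00000000e+00]])}
0.022
```

View pics/top0.png

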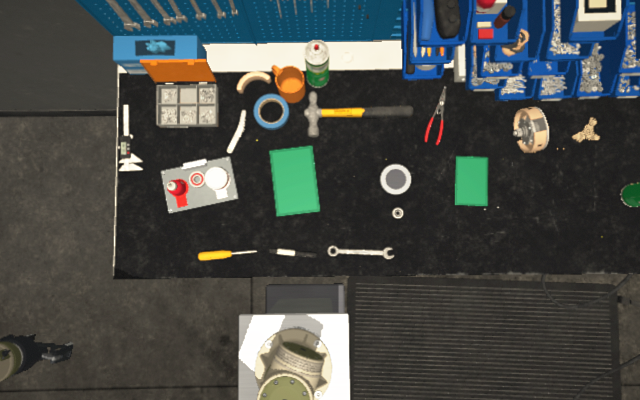

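View pics/scene0.png

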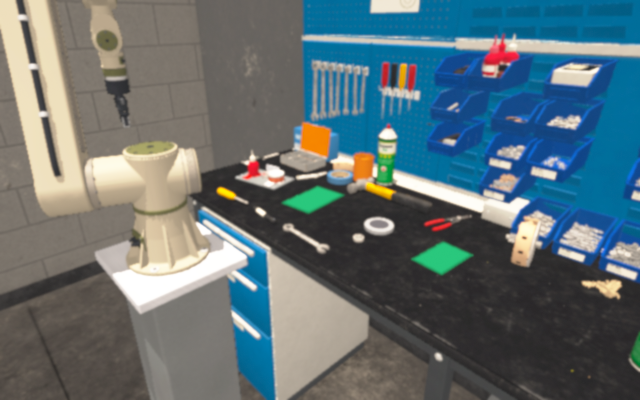

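The top view shows the caddy near (200,184), with the bottle at (177,187), the bearing at (197,180) and the tin at (217,178). The large mat is at (295,180), the plate at (396,179) and the small bearing at (398,213). The scene view agrees.

```bash
cat > h.py <<'E'
from rig import env
import cv2, numpy as np
from scipy.spatial.transform import Rotation as R
def pose():
    s=env.get_state(); return np.array(s["ee_pos"]),R.from_rotvec(s["tool_rot"]).as_matrix()
def cam(n):
    c=env.calibration(n)
    if n=="wrist":
        p,r=pose(); T=np.array(c["tool_from_camera"]); return c,p+r@T[:3,3],r@T[:3,:3]
    return c,np.array(c["xyz"]),R.from_rotvec(c["rotation"]).as_matrix()
def cast(C,uv,z):
    c,o,r=C; K=c["camera_matrix"]; uv=np.atleast_2d(uv).astype(float)
    d=(uv-K[:2,2])/[K[0,0],K[1,1]]; u=d.copy()
    for _ in range(20): u=d/(1+c["k1"]*(u**2).sum(1,keepdims=True))
    w=np.c_[u[:,0],-u[:,1],-np.ones(len(u))]@r.T
    return (o+w*((z-o[2])/w[:,2:]))[:,:2]
def blobs(m,amin=25):
    cs,_=cv2.findContours(m.astype(np.uint8),cv2.RETR_EXTERNAL,cv2.CHAIN_APPROX_NONE)
    return [c for c in cs if cv2.contourArea(c)>=amin]
def circ(C,c,z):  # centre & diameter of contour cast on plane
    p=cast(C,c[:,0],z).astype(np.float32); e=cv2.fitEllipse(p) if len(p)>=5 else None
    return p.mean(0),e
def row(xy,z=None,yaw=None):
    """shift in tool units to target"""
    p,r=pose(); t=np.array([xy[0],xy[1],p[2] if z is None else z]); return (r.T@(t-p))/.02
E
python3 - <<'E'
from h import *
im=cv2.imread("pics/top0.png"); C=cam("top")
hsv=cv2.cvtColor(im,cv2.COLOR_BGR2HSV); H,S,V=cv2.split(hsv)
def show(nm,m,z,box,amin=25):
    k=np.zeros(m.shape,bool); k[box[1]:box[3],box[0]:box[2]]=1
    for c in blobs(m&k,amin):
        p=cast(C,c[:,0],z).astype(np.float32); r=cv2.minAreaRect(p); print(nm,np.round(c[:,0].mean(0)),np.round(r[0],4),np.round(r[1],4),round(r[2],1), cv2.contourArea(c))
g=(H>60)&(H<90)&(S>100)
show("mat",g,.003,(255,130,340,230),200)
show("plate",(V>90),.014,(370,150,430,200),100)
show("small",(V>90),.01,(385,203,412,225),10)
show("caddy",(V>70),.006,(155,150,245,220),300)
show("red",((H<8)|(H>170))&(S>120)&(V>90),.008,(155,150,245,220),10)
show("white",(V>215)&(S<40),.04,(155,166,245,220),10)
cv2.imwrite("pics/crop0.png",cv2.resize(im[140:225,150:430],None,fx=2.85,fy=2.85,interpolation=cv2.INTER_CUBIC))
E
```

```text
mat [294. 180.] [ 0.543  -0.0081] [0.2036 0.1331] 6.0 2894.0
plate [395. 179.] [ 0.5408 -0.3086] [0.0914 0.0894] 89.1 735.5
small [397. 213.] [ 0.4418 -0.3124] [0.0323 0.0326] 88.4 95.0
caddy [199. 184.] [0.539  0.2765] [0.1418 0.2133] 11.3 3142.5
red [179. 192.] [0.5122 0.3295] [0.0849 0.0575] 29.6 297.0
red [197. 179.] [0.5511 0.2814] [0.0321 0.0335] 45.1 97.5
white [171. 186.] [0.527  0.3476] [0.0198 0.0205] 26.4 20.0
white [213. 182.] [0.5443 0.2299] [0.1262 0.0839] 61.9 682.5
white [188. 167.] [0.5815 0.2987] [0.0406 0.0059] 89.2 14.0
```

View pics/crop0.png

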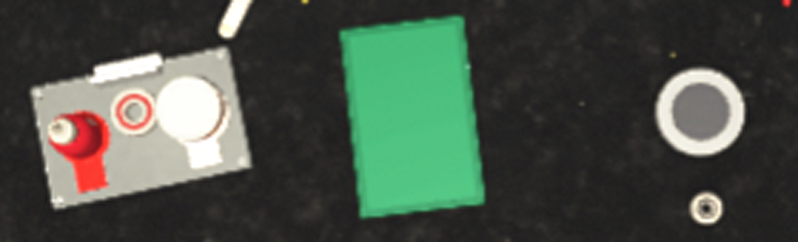

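```bash
python3 -m crank '[{"dx":-1,"dy":-0.4},{"dx":-1,"dy":-0.4},{"dx":-1,"dy":-0.4},{"dx":-1,"dy":-0.4},{"dx":-1,"dy":-0.4},{"dx":-1,"dy":-0.4},{"dx":-1,"dy":-0.4},{"dx":-1,"dy":-0.4},{"dx":-1,"dy":-0.4},{"dx":-1,"dy":-0.4},{"dx":-1,"dy":-0.4},{"dx":-1,"dy":-0.4},{"dx":-1,"dy":-0.4},{"dx":-1,"dy":-0.4},{"dx":-1,"dy":-0.4},{"dx":-1,"dy":-0.4},{"dx":-1,"dy":-0.4},{"dx":-1,"dy":-0.4},{"dx":-1,"dy":-0.4},{"dx":-1,"dy":-0.4}]'
python3 -m crank '[{"wz":-0.9},{"wz":-0.9},{"wz":-0.9},{"wz":-0.9},{"wz":-0.9},{"wz":-0.7},{},{}]'
cat >> h.py <<'E'
def go(x,y,z,head):
    p,r=pose(); h=np.degrees(np.arctan2(r[1,1],r[0,1])); dh=(head-h+90)%180-90
    print("tcp",np.round(p,4),"head",round(h,2),"tilt",np.round(r[:,2],4),"shift(units)",np.round(row((x,y),z),2),"wz",round(-np.radians(dh)/.08,2))
E
python3 - <<'E'
from h import *
C=cam("wrist"); im=env.get_image("wrist"); cv2.imwrite("pics/w1.png",im)
go(.526,.336,.097,101)
E
```

```text
tcp [0.1292 0.56   0.2157] head 77.01 tilt [-4.e-04 -1.e-03 -1.e+00] shift(units) [-21.85  -6.45   5.94] wz -5.23schema error: expected keys dx, dy, dz, wx, wy, wz, jaw
schema error: expected keys dx, dy, dz, wx, wy, wz, jaw
```

View pics/w1.png

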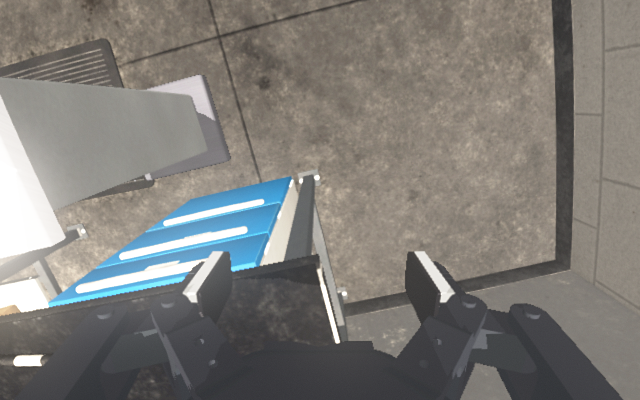

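The wrist view still shows the floor and cart because the rows were refused: every key is required. I'll retype them in full.

```bash
python3 -m crank '[{"dx":-1,"dy":-0.4,"dz":0,"wx":0,"wy":0,"wz":0,"jaw":-1},{"dx":-1,"dy":-0.4,"dz":0,"wx":0,"wy":0,"wz":0,"jaw":-1},{"dx":-1,"dy":-0.4,"dz":0,"wx":0,"wy":0,"wz":0,"jaw":-1},{"dx":-1,"dy":-0.4,"dz":0,"wx":0,"wy":0,"wz":0,"jaw":-1},{"dx":-1,"dy":-0.4,"dz":0,"wx":0,"wy":0,"wz":0,"jaw":-1},{"dx":-1,"dy":-0.4,"dz":0,"wx":0,"wy":0,"wz":0,"jaw":-1},{"dx":-1,"dy":-0.4,"dz":0,"wx":0,"wy":0,"wz":0,"jaw":-1},{"dx":-1,"dy":-0.4,"dz":0,"wx":0,"wy":0,"wz":0,"jaw":-1},{"dx":-1,"dy":-0.4,"dz":0,"wx":0,"wy":0,"wz":0,"jaw":-1},{"dx":-1,"dy":-0.4,"dz":0,"wx":0,"wy":0,"wz":0,"jaw":-1},{"dx":-1,"dy":-0.4,"dz":0,"wx":0,"wy":0,"wz":0,"jaw":-1},{"dx":-1,"dy":-0.4,"dz":0,"wx":0,"wy":0,"wz":0,"jaw":-1},{"dx":-1,"dy":-0.4,"dz":0,"wx":0,"wy":0,"wz":0,"jaw":-1},{"dx":-1,"dy":-0.4,"dz":0,"wx":0,"wy":0,"wz":0,"jaw":-1},{"dx":-1,"dy":-0.4,"dz":0,"wx":0,"wy":0,"wz":0,"jaw":-1},{"dx":-1,"dy":-0.4,"dz":0,"wx":0,"wy":0,"wz":0,"jaw":-1},{"dx":-1,"dy":-0.4,"dz":0,"wx":0,"wy":0,"wz":0,"jaw":-1},{"dx":-1,"dy":-0.4,"dz":0,"wx":0,"wy":0,"wz":0,"jaw":-1},{"dx":-1,"dy":-0.4,"dz":0,"wx":0,"wy":0,"wz":0,"jaw":-1},{"dx":-1,"dy":-0.4,"dz":0,"wx":0,"wy":0,"wz":0,"jaw":-1}]'
python3 -m crank '[{"dx":-1,"dy":-0.4,"dz":0,"wx":0,"wy":0,"wz":-0.9,"jaw":-1},{"dx":-1,"dy":-0.4,"dz":0,"wx":0,"wy":0,"wz":-0.9,"jaw":-1},{"dx":-1,"dy":0,"dz":0,"wx":0,"wy":0,"wz":-0.9,"jaw":-1},{"dx":-0.7,"dy":0,"dz":0,"wx":0,"wy":0,"wz":-0.9,"jaw":-1},{"dx":-0.5,"dy":0,"dz":0,"wx":0,"wy":0,"wz":-0.9,"jaw":-1},{"dx":0,"dy":0,"dz":0,"wx":0,"wy":0,"wz":-0.7,"jaw":-1},{"dx":0,"dy":0,"dz":0,"wx":0,"wy":0,"wz":0,"jaw":-1}]'
python3 - <<'E'
from h import *
im=env.get_image("wrist"); cv2.imwrite("pics/w2.png",im)
go(.526,.336,.097,101)
E
```

```text
t: 2.7
ee_pos: [0.4843, 0.3136, 0.2163]
tool_rot: [0.355, 3.121, 0.0]
contact_force: [0.1, 0.5, -0.0]
width: 1.003
grip_force: 0.0
t: 3.58
ee_pos: [0.5638, 0.2895, 0.216]
tool_rot: [0.295, -3.127, 0.0]
contact_force: [-0.0, -0.4, 0.5]
width: 0.999
grip_force: 0.0
tcp [0.5636 0.2896 0.2161] head 100.77 tilt [-2.e-04  0.e+00 -1.e+00] shift(units) [1.41 2.63 5.96] wz -0.05
```

View pics/w2.png

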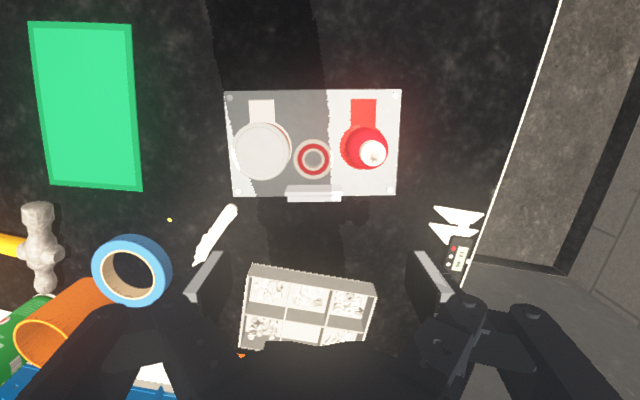

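The wrist view shows the caddy with corners near (224,91), (401,90), (396,197) and (233,197). The tin is at (262,151), the bearing at (312,159), the bottle at (364,147) and the stop at (313,193).

```bash
python3 - <<'E'
from h import *
C=cam("wrist"); im=cv2.imread("pics/w2.png"); H,S,V=cv2.split(cv2.cvtColor(im,cv2.COLOR_BGR2HSV))
P=cast(C,[(224,91),(401,90),(396,197),(233,197)],.006); print(P.round(4)); 
print("ctr",P.mean(0).round(4),[np.linalg.norm(P[i]-P[(i+1)%4]).round(4) for i in range(4)])
d=P[0]-P[1]; e=P[2]-P[3]; 
for v in(-d,e): print("y-axis head",np.degrees(np.arctan2(v[1],v[0])).round(2))
for v in(P[3]-P[0],P[2]-P[1]): print("x-axis head",np.degrees(np.arctan2(v[1],v[0])).round(2))
def sub(m,b): k=np.zeros(m.shape,bool); k[b[1]:b[3],b[0]:b[2]]=1; return m&k
red=((H<8)|(H>172))&(S>110)&(V>70)
for c in blobs(sub(red,(290,135,335,180)),20):
    p=cast(C,c[:,0],.020).astype(np.float32); print("bearing ring",np.round(cv2.fitEllipse(p),4) if 0 else cv2.fitEllipse(p))
for t in (25,40):
  m=sub((S<t),(225,122,293,182)); 
g=cv2.GaussianBlur(cv2.cvtColor(im,cv2.COLOR_BGR2GRAY),(3,3),0)
hc=cv2.HoughCircles(g[80:200,220:410],cv2.HOUGH_GRADIENT,1,20,param1=100,param2=18,minRadius=9,maxRadius=36)
for x,y,r in hc[0]: print("circ",x+220,y+80,r)
print("tin lid",cast(C,[(262,151)],.040).round(4),"captop(373,152)",cast(C,[(373,152)],.1).round(4))
cv2.imwrite("pics/w2c.png",cv2.resize(im[80:205,215:410],None,fx=4,fy=4,interpolation=cv2.INTER_CUBIC))
E
```

```text
[[0.4907 0.1655]
 [0.4509 0.3687]
 [0.5783 0.3965]
 [0.6177 0.1903]]
ctr [0.5344 0.2803] [np.float64(0.207), np.float64(0.1305), np.float64(0.2099), np.float64(0.1294)]
y-axis head 101.08
y-axis head 100.81
x-axis head 11.04
x-axis head 12.3
bearing ring ((0.5480720400810242, 0.28231948614120483), (0.035792265087366104, 0.0362824909389019), 137.55885314941406)
circ 261.5 148.5 29.7
circ 363.5 145.5 24.1
circ 312.5 158.5 11.1
tin lid [[0.5464 0.2246]] captop(373,152) [[0.5182 0.3341]]
```

View pics/w2c.png

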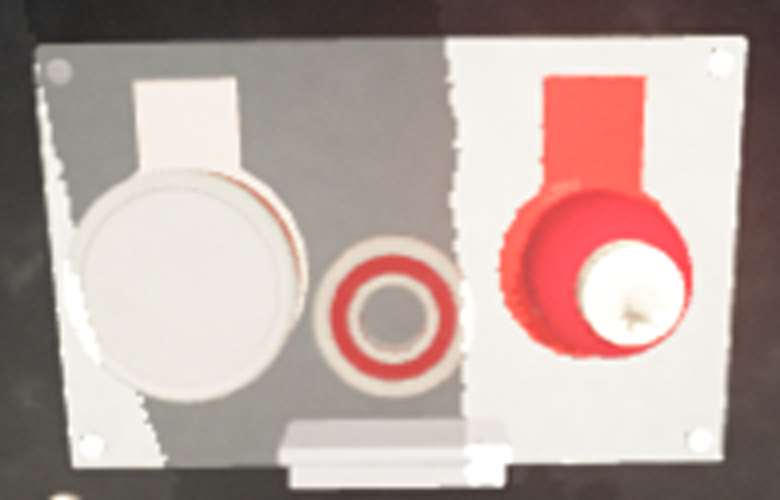

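The caddy centre is about (0.534,0.278) with an 11° yaw. In the crop the cap centre is near wrist pixel (373,153) and the tin lid near (262,151). I'll cross-check both against the top view.

```bash
python3 - <<'E'
from h import *
T=cam("top");W=cam("wrist")
print("cap top/wrist",cast(T,[(171.8,185.6)],.091).round(4),cast(W,[(373,153)],.091).round(4))
print("tin top/wrist",cast(T,[(150+190/2.85,140+108/2.85)],.040).round(4),cast(W,[(262,151.3)],.040).round(4))
print("bearing top/wrist",cast(T,[(150+133/2.85,140+111/2.85)],.020).round(4),cast(W,[(215+392/4,80+316/4)],.020).round(4))
go(.522,.337,.15,101)
E
```

```text
cap top/wrist [[0.5212 0.3289]] [[0.52   0.3362]]
tin top/wrist [[0.5483 0.2151]] [[0.5468 0.2247]]
bearing top/wrist [[0.5488 0.2785]] [[0.5479 0.2825]]
tcp [0.5636 0.2896 0.2161] head 100.77 tilt [-2.e-04  0.e+00 -1.e+00] shift(units) [1.6  2.71 3.31] wz -0.05
```

```bash
python3 -m crank '[{"dx":0.6,"dy":0.9,"dz":0,"wx":0,"wy":0,"wz":0,"jaw":-1},{"dx":0.6,"dy":0.9,"dz":0,"wx":0,"wy":0,"wz":0,"jaw":-1},{"dx":0.5,"dy":0.7,"dz":0.5,"wx":0,"wy":0,"wz":0,"jaw":-1},{"dx":0,"dy":0,"dz":1,"wx":0,"wy":0,"wz":0,"jaw":-1},{"dx":0,"dy":0,"dz":1,"wx":0,"wy":0,"wz":0,"jaw":-1},{"dx":0,"dy":0,"dz":1,"wx":0,"wy":0,"wz":0,"jaw":-0.3},{"dx":0,"dy":0,"dz":1,"wx":0,"wy":0,"wz":0,"jaw":-0.3},{"dx":0,"dy":0,"dz":0,"wx":0,"wy":0,"wz":0,"jaw":-0.3},{"dx":0,"dy":0,"dz":0,"wx":0,"wy":0,"wz":0,"jaw":-0.3}]' 40
python3 - <<'E'
from h import *
im=env.get_image("wrist"); cv2.imwrite("pics/w3.png",im)
go(.521,.333,.097,101)
E
```

```text
t: 4.75
ee_pos: [0.5201, 0.3333, 0.1268]
tool_rot: [-0.298, 3.127, 0.0]
contact_force: [0.2, 0.2, 0.1]
width: 0.649
grip_force: 0.0
tcp [0.5205 0.3333 0.1272] head 100.87 tilt [ 1.2e-03  7.0e-04 -1.0e+00] shift(units) [-0.02 -0.02  1.51] wz -0.03
```

View pics/w3.png

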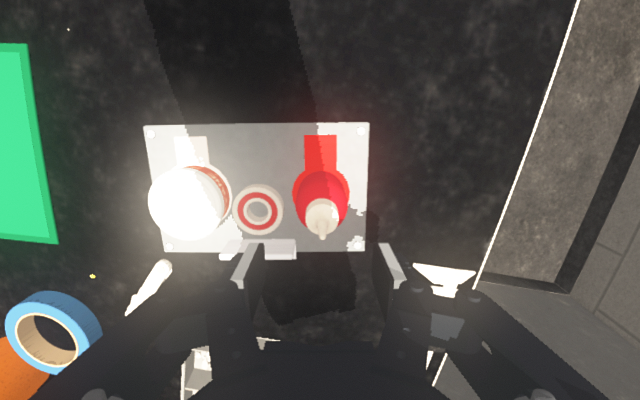

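The bottle cap is at (322,216) with the nozzle tip at about (322,237), and it lies centred between the fingers at columns 250 and 390.

```bash
python3 - <<'E'
from h import *
W=cam("wrist"); print(cast(W,[(322,216)],.091).round(4),cast(W,[(322,238)],.114).round(4))
P=cast(W,[(145,125),(368,122),(365,252),(163,251)],.006);print("caddy",P.mean(0).round(4),P.round(4).tolist())
p=cast(W,[(189,203)],.04);print("tin",p.round(4),"bearing",cast(W,[(258,211)],.02).round(4))
E
```

```text
[[0.5164 0.3373]] [[0.5225 0.3382]]
caddy [0.5337 0.2798] [[0.4904, 0.1667], [0.4501, 0.3679], [0.5775, 0.3957], [0.617, 0.1886]]
tin [[0.5449 0.226 ]] bearing [[0.5484 0.2833]]
```

```bash
python3 -m crank '[{"dx":0,"dy":0.15,"dz":0.8,"wx":0,"wy":0,"wz":0,"jaw":-0.3},{"dx":0,"dy":0,"dz":0.7,"wx":0,"wy":0,"wz":0,"jaw":-0.1},{"dx":0,"dy":0,"dz":0,"wx":0,"wy":0,"wz":0,"jaw":0},{"dx":0,"dy":0,"dz":0,"wx":0,"wy":0,"wz":0,"jaw":0.3},{"dx":0,"dy":0,"dz":0,"wx":0,"wy":0,"wz":0,"jaw":1},{"dx":0,"dy":0,"dz":0,"wx":0,"wy":0,"wz":0,"jaw":1},{"dx":0,"dy":0,"dz":0,"wx":0,"wy":0,"wz":0,"jaw":1},{"dx":0,"dy":0,"dz":0,"wx":0,"wy":0,"wz":0,"jaw":1}]' 40
python3 - <<'E'
from h import *
go(.521,.333,.097,101)
E
```

```text
t: 5.8
ee_pos: [0.5202, 0.3358, 0.0967]
tool_rot: [-0.297, 3.127, 0.001]
contact_force: [-0.2, 0.6, 0.8]
width: 0.004
grip_force: 13.4
tcp [0.5202 0.3358 0.0967] head 100.84 tilt [ 8.e-04  4.e-04 -1.e+00] shift(units) [-0.02 -0.14 -0.02] wz -0.04
```

```bash
python3 - <<'E'
from h import *
im=env.get_image("wrist"); cv2.imwrite("pics/w4.png",im)
E
```

```text
(no output)
```

View pics/w4.png

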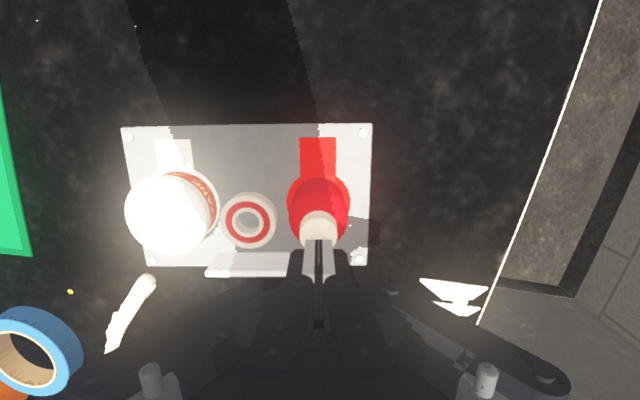

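```bash
python3 - <<'E'
from h import *
c=env.calibration("wrist"); Ti=np.linalg.inv(c["tool_from_camera"]); K=c["camera_matrix"]
def proj(q):
    v=(Ti@np.append(q,1))[:3]; u=np.array([v[0],-v[1]])/-v[2]; u=u*(1+c["k1"]*(u@u)); return (K[:2,:2]@u+K[:2,2]).round(0)
for q in[(0,0,.022),(.011,0,.022),(-.011,0,.022),(.011,0,.003),(0,0,.003)]: print(q,proj(np.array(q)))
W=cam("wrist"); print(cast(W,[(316,216),(316,228)],.091).round(4), "body edges z.072",cast(W,[(288,205),(348,205),(316,178)],.072).round(4),env.get_state()["grip_force"])
P=cast(W,[(123,128),(372,124),(367,264),(147,266)],.006);print("caddy",P.mean(0).round(4))
im=cv2.imread("pics/w4.png"); cv2.imwrite("pics/w4c.png",cv2.resize(im[160:300,260:380],None,fx=4,fy=4,interpolation=cv2.INTER_CUBIC))
E
```

```text
(0, 0, 0.022) [315. 228.]
(0.011, 0, 0.022) [315. 212.]
(-0.011, 0, 0.022) [315. 244.]
(0.011, 0, 0.003) [315. 223.]
(0, 0, 0.003) [315. 241.]
[[0.5058 0.3338]
 [0.5131 0.3352]] body edges z.072 [[0.5087 0.3159]
 [0.5014 0.3537]
 [0.4879 0.3302]] 13.464219133620645
caddy [0.5332 0.2804]
```

View pics/w4c.png

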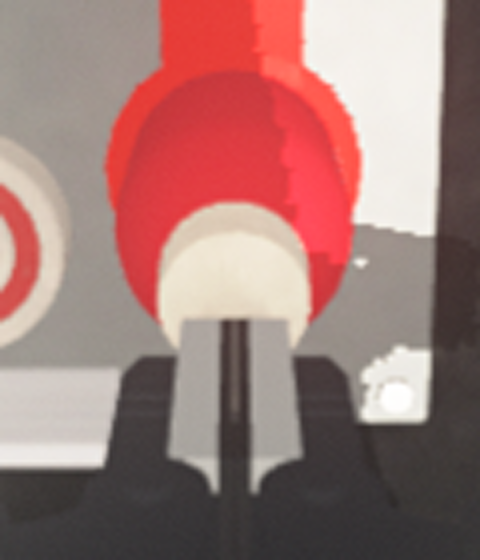

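The fingers shut fully without touching the nozzle. The image also suggests the pads sit about 5 cm farther back than nominal. I'll use touch to check: open, go lower, close gently and read the width (nozzle would give 0.1, cap 0.29, body 0.52).

```bash
python3 -m crank '[{"dx":0,"dy":0,"dz":0,"wx":0,"wy":0,"wz":0,"jaw":-1},{"dx":0,"dy":0,"dz":0,"wx":0,"wy":0,"wz":0,"jaw":-1},{"dx":0,"dy":0,"dz":0,"wx":0,"wy":0,"wz":0,"jaw":-1},{"dx":0,"dy":0,"dz":0,"wx":0,"wy":0,"wz":0,"jaw":-1},{"dx":0,"dy":0,"dz":0,"wx":0,"wy":0,"wz":0,"jaw":-1},{"dx":0,"dy":0,"dz":0.5,"wx":0,"wy":0,"wz":0,"jaw":-1},{"dx":0,"dy":0,"dz":0.5,"wx":0,"wy":0,"wz":0,"jaw":-1},{"dx":0,"dy":0,"dz":0,"wx":0,"wy":0,"wz":0,"jaw":0}]' 20
python3 -m crank '[{"dx":0,"dy":0,"dz":0,"wx":0,"wy":0,"wz":0,"jaw":0.3},{"dx":0,"dy":0,"dz":0,"wx":0,"wy":0,"wz":0,"jaw":1},{"dx":0,"dy":0,"dz":0,"wx":0,"wy":0,"wz":0,"jaw":1},{"dx":0,"dy":0,"dz":0,"wx":0,"wy":0,"wz":0,"jaw":1},{"dx":0,"dy":0,"dz":0,"wx":0,"wy":0,"wz":0,"jaw":1}]' 20
```

```text
t: 6.85
ee_pos: [0.5188, 0.3351, 0.0746]
tool_rot: [0.296, -3.125, 0.001]
contact_force: [-0.6, -0.7, -0.9]
width: 0.817
grip_force: 0.0
t: 7.48
ee_pos: [0.5201, 0.3357, 0.0766]
tool_rot: [-0.297, 3.127, 0.0]
contact_force: [-0.2, 0.3, 1.1]
width: 0.077
grip_force: 19.5
```

```bash
python3 - <<'E'
from h import *
c=env.calibration("wrist"); Ti=np.linalg.inv(c["tool_from_camera"]); K=c["camera_matrix"]
def proj(q):
    v=(Ti@np.append(q,1))[:3]; u=np.array([v[0],-v[1]])/-v[2]; u=u*(1+c["k1"]*(u@u)); return (K[:2,:2]@u+K[:2,2]).round(0)
for z in(0,-.01,-.02,-.03,-.04,-.05):
  print(z,"shut",proj(np.array((.011,0,z))),"open55",[proj(np.array((x,.0275,z))) for x in(.011,-.011)],"open85",[proj(np.array((x,.0425,z))) for x in(.011,-.011)])
E
```

```text
0 shut [315. 225.] open55 [array([363., 225.]), array([361., 260.])] open85 [array([389., 225.]), array([387., 260.])]
-0.01 shut [314. 232.] open55 [array([366., 232.]), array([364., 269.])] open85 [array([394., 232.]), array([391., 269.])]
-0.02 shut [314. 240.] open55 [array([369., 240.]), array([367., 278.])] open85 [array([398., 240.]), array([395., 278.])]
-0.03 shut [314. 249.] open55 [array([372., 249.]), array([370., 289.])] open85 [array([404., 249.]), array([400., 289.])]
-0.04 shut [314. 259.] open55 [array([376., 259.]), array([373., 302.])] open85 [array([410., 259.]), array([405., 302.])]
-0.05 shut [313. 271.] open55 [array([381., 271.]), array([377., 316.])] open85 [array([417., 271.]), array([412., 316.])]
```

Consistent: the image puts the fingertips at TCP −20 mm when shut and −33 mm when open, so tip height ≈ TCP z + 0.022 at cap width. To grip the cap I need TCP z ≈ 0.053.

```bash
python3 -m crank '[{"dx":0,"dy":0,"dz":0,"wx":0,"wy":0,"wz":0,"jaw":-1},{"dx":0,"dy":0,"dz":0,"wx":0,"wy":0,"wz":0,"jaw":-1},{"dx":0,"dy":0,"dz":0,"wx":0,"wy":0,"wz":0,"jaw":-0.5},{"dx":0,"dy":0,"dz":0,"wx":0,"wy":0,"wz":0,"jaw":-0.2},{"dx":0,"dy":0,"dz":0.6,"wx":0,"wy":0,"wz":0,"jaw":-0.2},{"dx":0,"dy":0,"dz":0.6,"wx":0,"wy":0,"wz":0,"jaw":-0.2},{"dx":0,"dy":0,"dz":0,"wx":0,"wy":0,"wz":0,"jaw":0},{"dx":0,"dy":0,"dz":0,"wx":0,"wy":0,"wz":0,"jaw":0.3},{"dx":0,"dy":0,"dz":0,"wx":0,"wy":0,"wz":0,"jaw":1},{"dx":0,"dy":0,"dz":0,"wx":0,"wy":0,"wz":0,"jaw":1},{"dx":0,"dy":0,"dz":0,"wx":0,"wy":0,"wz":0,"jaw":1}]' 30
python3 - <<'E'
from h import *
im=env.get_image("wrist"); cv2.imwrite("pics/w5.png",im); go(.55,.09,.15,101)
E
```

```text
t: 8.85
ee_pos: [0.5199, 0.3357, 0.0525]
tool_rot: [-0.297, 3.127, 0.0]
contact_force: [-0.3, 0.9, -0.7]
width: 0.267
grip_force: 25.1
tcp [0.5199 0.3357 0.0525] head 100.84 tilt [ 2.e-04  2.e-04 -1.e+00] shift(units) [  0.83 -12.35  -4.88] wz -0.03
```

View pics/w5.png

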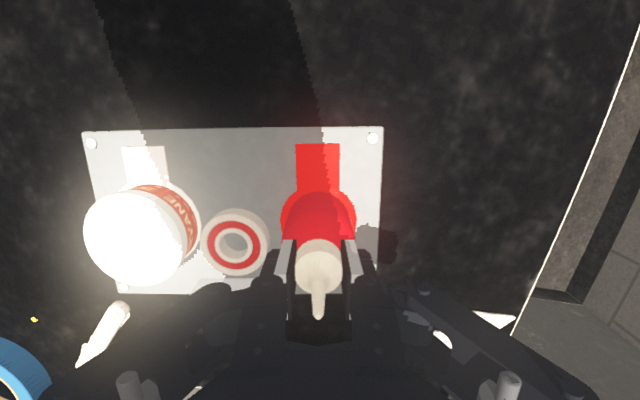

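The bottle cap is between the pads at (320,267), and the width of 23 mm agrees with the cap. I'll lift and carry it to the near end of the mat.

```bash
python3 -m crank '[{"dx":0,"dy":0,"dz":-0.5,"wx":0,"wy":0,"wz":0,"jaw":1},{"dx":0,"dy":0,"dz":-1,"wx":0,"wy":0,"wz":0,"jaw":1},{"dx":0,"dy":0,"dz":-1,"wx":0,"wy":0,"wz":0,"jaw":1},{"dx":0,"dy":-0.4,"dz":-0.5,"wx":0,"wy":0,"wz":0,"jaw":1},{"dx":0.3,"dy":-0.8,"dz":0,"wx":0,"wy":0,"wz":0,"jaw":1},{"dx":0.3,"dy":-1,"dz":0,"wx":0,"wy":0,"wz":0,"jaw":1},{"dx":0.3,"dy":-1,"dz":0,"wx":0,"wy":0,"wz":0,"jaw":1},{"dx":0.4,"dy":-1,"dz":0,"wx":0,"wy":0,"wz":0,"jaw":1},{"dx":0.4,"dy":-1,"dz":0,"wx":0,"wy":0,"wz":0,"jaw":1},{"dx":0.4,"dy":-1,"dz":0,"wx":0,"wy":0,"wz":0,"jaw":1},{"dx":0.4,"dy":-1,"dz":0,"wx":0,"wy":0,"wz":0,"jaw":1},{"dx":0.4,"dy":-1,"dz":0,"wx":0,"wy":0,"wz":0,"jaw":1},{"dx":0.4,"dy":-1,"dz":0,"wx":0,"wy":0,"wz":0,"jaw":1},{"dx":0.4,"dy":-1,"dz":0,"wx":0,"wy":0,"wz":0,"jaw":1},{"dx":0.4,"dy":-1,"dz":0,"wx":0,"wy":0,"wz":0,"jaw":1},{"dx":0.4,"dy":-1,"dz":0,"wx":0,"wy":0,"wz":0,"jaw":1},{"dx":0.4,"dy":-1,"dz":0,"wx":0,"wy":0,"wz":0,"jaw":1},{"dx":0.3,"dy":-1,"dz":0,"wx":0,"wy":0,"wz":0,"jaw":1},{"dx":0.2,"dy":-1,"dz":0,"wx":0,"wy":0,"wz":0,"jaw":1},{"dx":0,"dy":-0.9,"dz":0,"wx":0,"wy":0,"wz":0,"jaw":1}]'
python3 - <<'E'
from h import *
go(.478,-.015,.048,101)
W=env.calibration
# bottle offset in the tool from w5 (taken at tcp .5199,.3357,.0525)
c=env.calibration("wrist");T=c["tool_from_camera"]; r=R.from_rotvec([-.297,3.127,0]).as_matrix(); C=(c,np.array([.5199,.3357,.0525])+r@T[:3,3],r@T[:3,:3])
print("cap",cast(C,[(320,267)],.091).round(4), "caddy",cast(C,[(83,131),(383,126),(378,293),(118,294)],.006).mean(0).round(4),"tin",cast(C,[(133,238)],.04).round(4),"bearing",cast(C,[(235,242)],.02).round(4))
E
```

```text
t: 11.4
ee_pos: [0.474, -0.0021, 0.1124]
tool_rot: [-0.296, 3.127, 0.0]
contact_force: [0.1, 0.3, -0.2]
width: 0.266
grip_force: 26.0
tcp [ 0.474  -0.0021  0.1124] head 100.82 tilt [ 3.e-04  1.e-04 -1.e+00] shift(units) [-0.07 -0.67  3.22] wz -0.04
cap [[0.5131 0.3373]] caddy [0.533  0.2804] tin [[0.5447 0.2232]] bearing [[0.5449 0.2834]]
```

```bash
python3 -m crank '[{"dx":0,"dy":-0.6,"dz":0,"wx":0,"wy":0,"wz":0,"jaw":1},{"dx":0,"dy":0,"dz":0.8,"wx":0,"wy":0,"wz":0,"jaw":1},{"dx":0,"dy":0,"dz":1,"wx":0,"wy":0,"wz":0,"jaw":1},{"dx":0,"dy":0,"dz":0.8,"wx":0,"wy":0,"wz":0,"jaw":1},{"dx":0,"dy":0,"dz":0.4,"wx":0,"wy":0,"wz":0,"jaw":1},{"dx":0,"dy":0,"dz":0.2,"wx":0,"wy":0,"wz":0,"jaw":1},{"dx":0,"dy":0,"dz":0,"wx":0,"wy":0,"wz":0,"jaw":1}]'
python3 - <<'E'
from h import *
go(.478,-.015,.048,101)
E
```

```text
t: 12.28
ee_pos: [0.4768, -0.0127, 0.0484]
tool_rot: [-0.297, 3.127, 0.0]
contact_force: [0.1, -0.7, -0.6]
width: 0.265
grip_force: 26.2
tcp [ 0.4768 -0.0127  0.0484] head 100.85 tilt [ 2.e-04  1.e-04 -1.e+00] shift(units) [-0.04 -0.12  0.02] wz -0.03
```

```bash
python3 -m crank '[{"dx":0,"dy":0,"dz":0.05,"wx":0,"wy":0,"wz":0,"jaw":1},{"dx":0,"dy":0,"dz":0,"wx":0,"wy":0,"wz":0,"jaw":0.2},{"dx":0,"dy":0,"dz":0,"wx":0,"wy":0,"wz":0,"jaw":-0.2},{"dx":0,"dy":0,"dz":0,"wx":0,"wy":0,"wz":0,"jaw":-0.5},{"dx":0,"dy":0,"dz":-1,"wx":0,"wy":0,"wz":0,"jaw":-1},{"dx":0,"dy":0,"dz":-1,"wx":0,"wy":0,"wz":0,"jaw":-1},{"dx":0,"dy":0,"dz":-1,"wx":0,"wy":0,"wz":0,"jaw":-1},{"dx":0,"dy":0,"dz":-1,"wx":0,"wy":0,"wz":0,"jaw":-1},{"dx":0,"dy":1,"dz":0,"wx":0,"wy":0,"wz":0,"jaw":-1},{"dx":0,"dy":1,"dz":0,"wx":0,"wy":0,"wz":0,"jaw":-1},{"dx":0,"dy":1,"dz":0,"wx":0,"wy":0,"wz":0,"jaw":-1},{"dx":0,"dy":1,"dz":0,"wx":0,"wy":0,"wz":0,"jaw":-1}]'
python3 -m crank '[{"dx":0,"dy":1,"dz":0,"wx":0,"wy":0,"wz":1,"jaw":-1},{"dx":0,"dy":1,"dz":0,"wx":0,"wy":0,"wz":1,"jaw":-1},{"dx":0,"dy":1,"dz":0,"wx":0,"wy":0,"wz":1,"jaw":-1},{"dx":0,"dy":0,"dz":0,"wx":0,"wy":0,"wz":1,"jaw":-1},{"dx":0,"dy":0,"dz":0,"wx":0,"wy":0,"wz":1,"jaw":-1},{"dx":0,"dy":0,"dz":0,"wx":0,"wy":0,"wz":1,"jaw":-1},{"dx":0,"dy":0,"dz":0,"wx":0,"wy":0,"wz":1,"jaw":-1},{"dx":0,"dy":0,"dz":0,"wx":0,"wy":0,"wz":1,"jaw":-1},{"dx":0,"dy":0,"dz":0,"wx":0,"wy":0,"wz":1,"jaw":-1},{"dx":0,"dy":0,"dz":0,"wx":0,"wy":0,"wz":1,"jaw":-1},{"dx":-1,"dy":0,"dz":0,"wx":0,"wy":0,"wz":1,"jaw":-1},{"dx":-1,"dy":0,"dz":0,"wx":0,"wy":0,"wz":1,"jaw":-1},{"dx":-1,"dy":0,"dz":0,"wx":0,"wy":0,"wz":1,"jaw":-1},{"dx":-1,"dy":0,"dz":0,"wx":0,"wy":0,"wz":1,"jaw":-1},{"dx":-1,"dy":0,"dz":0,"wx":0,"wy":0,"wz":1,"jaw":-1},{"dx":0,"dy":0,"dz":0,"wx":0,"wy":0,"wz":1,"jaw":-1},{"dx":0,"dy":0,"dz":0,"wx":0,"wy":0,"wz":1,"jaw":-1},{"dx":0,"dy":0,"dz":0,"wx":0,"wy":0,"wz":1,"jaw":-1},{"dx":0,"dy":0,"dz":0,"wx":0,"wy":0,"wz":1,"jaw":-1},{"dx":0,"dy":0,"dz":0,"wx":0,"wy":0,"wz":0.6,"jaw":-1}]'
python3 - <<'E'
from h import *
go(.547,.221,-.010,11); print(env.get_state()["joint_positions"])
E
```

```text
t: 13.78
ee_pos: [0.4614, 0.0665, 0.1274]
tool_rot: [-0.297, 3.127, 0.0]
contact_force: [-0.1, 0.6, 0.4]
width: 1.003
grip_force: 0.0
t: 16.27
ee_pos: [0.5263, 0.0562, 0.1273]
tool_rot: [-2.001, -2.422, -0.0]
contact_force: [-0.3, 0.5, -0.3]
width: 0.999
grip_force: 0.0
tcp [0.5263 0.0562 0.1273] head 10.89 tilt [-1.e-04  1.e-04 -1.e+00] shift(units) [7.9  2.58 6.87] wz -0.02
[-4.54974936e-02  2.69626487e-01 -2.36725159e-01  1.06450110e+00
  9.27080900e-05  1.33518863e+00]
```

```bash
python3 -m crank '[{"dx":1,"dy":0.3,"dz":0,"wx":0,"wy":0,"wz":0,"jaw":-1},{"dx":1,"dy":0.3,"dz":0,"wx":0,"wy":0,"wz":0,"jaw":-1},{"dx":1,"dy":0.3,"dz":0,"wx":0,"wy":0,"wz":0,"jaw":-1},{"dx":1,"dy":0.3,"dz":0,"wx":0,"wy":0,"wz":0,"jaw":-1},{"dx":1,"dy":0.3,"dz":0,"wx":0,"wy":0,"wz":0,"jaw":-1},{"dx":1,"dy":0.4,"dz":0,"wx":0,"wy":0,"wz":0,"jaw":-1},{"dx":1,"dy":0.4,"dz":0,"wx":0,"wy":0,"wz":0,"jaw":-1},{"dx":0.9,"dy":0.3,"dz":0,"wx":0,"wy":0,"wz":0,"jaw":-1},{"dx":0,"dy":0,"dz":1,"wx":0,"wy":0,"wz":0,"jaw":-1},{"dx":0,"dy":0,"dz":1,"wx":0,"wy":0,"wz":0,"jaw":-1},{"dx":0,"dy":0,"dz":0.5,"wx":0,"wy":0,"wz":0,"jaw":-1},{"dx":0,"dy":0,"dz":0,"wx":0,"wy":0,"wz":0,"jaw":-1}]'
python3 - <<'E'
from h import *
im=env.get_image("wrist"); cv2.imwrite("pics/w6.png",im); go(.547,.221,-.016,11)
E
```

```text
t: 17.77
ee_pos: [0.5467, 0.2213, 0.0766]
tool_rot: [-1.998, -2.423, 0.002]
contact_force: [1.0, 0.2, 0.2]
width: 0.997
grip_force: 0.0
tcp [0.5473 0.2213 0.0774] head 11.0 tilt [-2.e-04  0.e+00 -1.e+00] shift(units) [-0.01 -0.02  4.67] wz -0.0
```

View pics/w6.png

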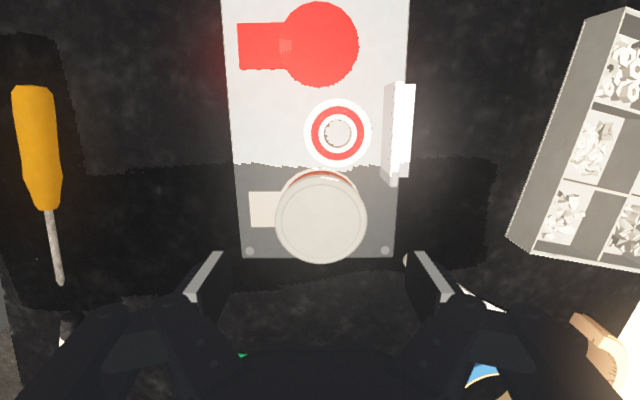

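The tin lid is at (321,217), the bearing at (337,132) and the empty red disc at (320,45). The tin is centred between the fingers at columns 222 and 415.

```bash
python3 - <<'E'
from h import *
W=cam("wrist"); im=cv2.imread("pics/w6.png"); H,S,V=cv2.split(cv2.cvtColor(im,cv2.COLOR_BGR2HSV))
print("tin",cast(W,[(321,217)],.04).round(4))
red=((H<8)|(H>172))&(S>110)&(V>70); red[:, :289]=0
for c in blobs(red[:180],50):
    z=.008 if c[:,0,1].mean()<95 else .02
    p=cast(W,c[:,0],z).astype(np.float32); p=p
    (x,y),r=cv2.minEnclosingCircle(p); print("red",np.round((x,y,2*r),4))
    if z<.01:
        A=np.c_[2*p,np.ones(len(p))]; k=(c[:,0,0]>296); s=np.linalg.lstsq(A[k],(p[k]**2).sum(1),rcond=None)[0]; print("fit",s[:2].round(4),2*np.sqrt(s[2]+s[0]**2+s[1]**2).round(4))
E
```

```text
tin [[0.5484 0.2257]]
red [0.5489 0.2823 0.0373]
red [0.5245 0.3381 0.0561]
fit [0.5244 0.3383] 0.0546
```

```bash
python3 -m crank '[{"dx":0.05,"dy":0,"dz":1,"wx":0,"wy":0,"wz":0,"jaw":-1},{"dx":0,"dy":0,"dz":1,"wx":0,"wy":0,"wz":0,"jaw":-1},{"dx":0,"dy":0,"dz":1,"wx":0,"wy":0,"wz":0,"jaw":-1},{"dx":0,"dy":0,"dz":0.8,"wx":0,"wy":0,"wz":0,"jaw":-1},{"dx":0,"dy":0,"dz":0.5,"wx":0,"wy":0,"wz":0,"jaw":-1},{"dx":0,"dy":0,"dz":0.3,"wx":0,"wy":0,"wz":0,"jaw":-1},{"dx":0,"dy":0,"dz":0,"wx":0,"wy":0,"wz":0,"jaw":-1}]'
python3 -m crank '[{"dx":0,"dy":0,"dz":0,"wx":0,"wy":0,"wz":0,"jaw":-0.4},{"dx":0,"dy":0,"dz":0,"wx":0,"wy":0,"wz":0,"jaw":0},{"dx":0,"dy":0,"dz":0,"wx":0,"wy":0,"wz":0,"jaw":1},{"dx":0,"dy":0,"dz":0,"wx":0,"wy":0,"wz":0,"jaw":1},{"dx":0,"dy":0,"dz":0,"wx":0,"wy":0,"wz":0,"jaw":1}]' 50
```

```text
t: 18.7
ee_pos: [0.547, 0.2222, -0.0148]
tool_rot: [-1.998, -2.424, 0.0]
contact_force: [0.3, 0.6, -0.5]
width: 1.003
grip_force: 0.0
t: 19.32
ee_pos: [0.548, 0.2225, -0.0125]
tool_rot: [1.997, 2.423, 0.003]
contact_force: [-1.4, -0.7, 9.1]
width: 0.73
grip_force: 59.7
```

```bash
python3 -m crank '[{"dx":0,"dy":0,"dz":-0.5,"wx":0,"wy":0,"wz":0,"jaw":1},{"dx":0,"dy":0,"dz":-0.9,"wx":0,"wy":0,"wz":0,"jaw":1},{"dx":-0.4,"dy":0,"dz":-0.7,"wx":0,"wy":0,"wz":0,"jaw":1},{"dx":-0.8,"dy":0,"dz":0,"wx":0,"wy":0,"wz":0,"jaw":1},{"dx":-1,"dy":0.1,"dz":0,"wx":0,"wy":0,"wz":0,"jaw":1},{"dx":-1,"dy":0.1,"dz":0,"wx":0,"wy":0,"wz":0,"jaw":1},{"dx":-1,"dy":0.1,"dz":0,"wx":0,"wy":0,"wz":0,"jaw":1},{"dx":-1,"dy":0.1,"dz":0,"wx":0,"wy":0,"wz":0,"jaw":1},{"dx":-1,"dy":0.1,"dz":0,"wx":0,"wy":0,"wz":0,"jaw":1},{"dx":-1,"dy":0,"dz":0,"wx":0,"wy":0,"wz":0,"jaw":1},{"dx":-1,"dy":0,"dz":0,"wx":0,"wy":0,"wz":0,"jaw":1},{"dx":-1,"dy":0,"dz":0,"wx":0,"wy":0,"wz":0,"jaw":1},{"dx":-1,"dy":0,"dz":0,"wx":0,"wy":0,"wz":0,"jaw":1},{"dx":-0.9,"dy":0,"dz":0,"wx":0,"wy":0,"wz":0,"jaw":1},{"dx":-0.4,"dy":0,"dz":0,"wx":0,"wy":0,"wz":0,"jaw":1},{"dx":0,"dy":0,"dz":0,"wx":0,"wy":0,"wz":0,"jaw":1}]'
python3 - <<'E'
from h import *
go(.603,-.002,-.016,11)
E
```

```text
t: 21.32
ee_pos: [0.6008, -0.0022, 0.0272]
tool_rot: [-1.999, -2.423, -0.0]
contact_force: [-1.0, 0.3, -0.9]
width: 0.733
grip_force: 55.0
tcp [ 0.6008 -0.0022  0.0272] head 10.95 tilt [-0.e+00  3.e-04 -1.e+00] shift(units) [-0.01  0.11  2.16] wz -0.01
```

```bash
python3 -m crank '[{"dx":0,"dy":0.1,"dz":0.7,"wx":0,"wy":0,"wz":0,"jaw":1},{"dx":0,"dy":0,"dz":0.8,"wx":0,"wy":0,"wz":0,"jaw":1},{"dx":0,"dy":0,"dz":0.4,"wx":0,"wy":0,"wz":0,"jaw":1},{"dx":0,"dy":0,"dz":0.2,"wx":0,"wy":0,"wz":0,"jaw":1},{"dx":0,"dy":0,"dz":0,"wx":0,"wy":0,"wz":0,"jaw":1}]'
python3 -m crank '[{"dx":0,"dy":0,"dz":0.05,"wx":0,"wy":0,"wz":0,"jaw":1},{"dx":0,"dy":0,"dz":0,"wx":0,"wy":0,"wz":0,"jaw":0},{"dx":0,"dy":0,"dz":0,"wx":0,"wy":0,"wz":0,"jaw":-1},{"dx":0,"dy":0,"dz":0,"wx":0,"wy":0,"wz":0,"jaw":-1},{"dx":0,"dy":0,"dz":-0.6,"wx":0,"wy":0,"wz":0,"jaw":-1},{"dx":0,"dy":0,"dz":-1,"wx":0,"wy":0,"wz":0,"jaw":-1},{"dx":0,"dy":0,"dz":-1,"wx":0,"wy":0,"wz":0,"jaw":-1},{"dx":0,"dy":0,"dz":-1,"wx":0,"wy":0,"wz":0,"jaw":-1},{"dx":0,"dy":0,"dz":-1,"wx":0,"wy":0,"wz":0,"jaw":-1}]'
python3 - <<'E'
from h import *
cv2.imwrite("pics/top7.png",env.get_image("top"))
go(.5495,.2815,.06,101)
E
```

```text
t: 21.95
ee_pos: [0.6025, -0.0011, -0.0151]
tool_rot: [-1.998, -2.424, 0.0]
contact_force: [-0.3, -0.2, 0.0]
width: 0.733
grip_force: 55.0
t: 23.08
ee_pos: [0.603, -0.0014, 0.078]
tool_rot: [1.998, 2.423, 0.001]
contact_force: [0.6, -0.2, -0.4]
width: 1.003
grip_force: 0.0
tcp [ 0.6047 -0.0015  0.0809] head 11.0 tilt [ 5.2e-03 -6.0e-04 -1.0e+00] shift(units) [ 1.442e+01 -1.000e-02  1.020e+00] wz -19.63
```

```bash
python3 -m crank '[{"dx":0.9,"dy":0,"dz":0,"wx":0,"wy":0,"wz":0,"jaw":-1},{"dx":1,"dy":0,"dz":0,"wx":0,"wy":0,"wz":0,"jaw":-1},{"dx":1,"dy":0,"dz":0,"wx":0,"wy":0,"wz":0,"jaw":-1},{"dx":1,"dy":0,"dz":0,"wx":0,"wy":0,"wz":0,"jaw":-1},{"dx":1,"dy":0,"dz":0,"wx":0,"wy":0,"wz":0,"jaw":-1},{"dx":1,"dy":0,"dz":0,"wx":0,"wy":0,"wz":0,"jaw":-1},{"dx":1,"dy":0,"dz":0,"wx":0,"wy":0,"wz":0,"jaw":-1},{"dx":1,"dy":0,"dz":0,"wx":0,"wy":0,"wz":0,"jaw":-1},{"dx":1,"dy":0,"dz":0,"wx":0,"wy":0,"wz":0,"jaw":-1},{"dx":1,"dy":0,"dz":0,"wx":0,"wy":0,"wz":0,"jaw":-1},{"dx":1,"dy":0,"dz":0,"wx":0,"wy":0,"wz":0,"jaw":-1},{"dx":1,"dy":0,"dz":0,"wx":0,"wy":0,"wz":0,"jaw":-1},{"dx":1,"dy":0,"dz":0,"wx":0,"wy":0,"wz":0,"jaw":-1},{"dx":1,"dy":0,"dz":0,"wx":0,"wy":0,"wz":0,"jaw":-1},{"dx":0.5,"dy":0,"dz":0,"wx":0,"wy":0,"wz":0,"jaw":-1}]'
python3 -m crank '[{"dx":0,"dy":0,"dz":0,"wx":0,"wy":0,"wz":-1,"jaw":-1},{"dx":0,"dy":0,"dz":0,"wx":0,"wy":0,"wz":-1,"jaw":-1},{"dx":0,"dy":0,"dz":0,"wx":0,"wy":0,"wz":-1,"jaw":-1},{"dx":0,"dy":0,"dz":0,"wx":0,"wy":0,"wz":-1,"jaw":-1},{"dx":0,"dy":0,"dz":0,"wx":0,"wy":0,"wz":-1,"jaw":-1},{"dx":0,"dy":0,"dz":0,"wx":0,"wy":0,"wz":-1,"jaw":-1},{"dx":0,"dy":0,"dz":0,"wx":0,"wy":0,"wz":-1,"jaw":-1},{"dx":0,"dy":0,"dz":0,"wx":0,"wy":0,"wz":-1,"jaw":-1},{"dx":0,"dy":0,"dz":0,"wx":0,"wy":0,"wz":-1,"jaw":-1},{"dx":0,"dy":0,"dz":0,"wx":0,"wy":0,"wz":-1,"jaw":-1},{"dx":0,"dy":0,"dz":0,"wx":0,"wy":0,"wz":-1,"jaw":-1},{"dx":0,"dy":0,"dz":0,"wx":0,"wy":0,"wz":-1,"jaw":-1},{"dx":0,"dy":0,"dz":0,"wx":0,"wy":0,"wz":-1,"jaw":-1},{"dx":0,"dy":0,"dz":0,"wx":0,"wy":0,"wz":-1,"jaw":-1},{"dx":0,"dy":0,"dz":0,"wx":0,"wy":0,"wz":-1,"jaw":-1},{"dx":0,"dy":0,"dz":0,"wx":0,"wy":0,"wz":-1,"jaw":-1},{"dx":0,"dy":0,"dz":0,"wx":0,"wy":0,"wz":-1,"jaw":-1},{"dx":0,"dy":0,"dz":0,"wx":0,"wy":0,"wz":-1,"jaw":-1},{"dx":0,"dy":0,"dz":0,"wx":0,"wy":0,"wz":-1,"jaw":-1},{"dx":0,"dy":0,"dz":0,"wx":0,"wy":0,"wz":-0.6,"jaw":-1}]'
python3 - <<'E'
from h import *
W=cam("wrist"); im=env.get_image("wrist"); cv2.imwrite("pics/w8.png",im); H,S,V=cv2.split(cv2.cvtColor(im,cv2.COLOR_BGR2HSV))
red=((H<8)|(H>172))&(S>110)&(V>70)
for c in blobs(red,80):
    p=cast(W,c[:,0],.02).astype(np.float32); (x,y),r=cv2.minEnclosingCircle(p); print(np.round(c[:,0].mean(0)),np.round((x,y,2*r),4))
go(.5495,.2815,-.012,101)
E
```

```text
t: 25.0
ee_pos: [0.5474, 0.2829, 0.0763]
tool_rot: [-1.997, -2.425, -0.0]
contact_force: [-0.3, 0.8, -0.1]
width: 1.006
grip_force: 0.0
t: 27.5
ee_pos: [0.5478, 0.2814, 0.0763]
tool_rot: [0.299, -3.127, 0.0]
contact_force: [-0.2, 0.4, 0.2]
width: 1.003
grip_force: 0.0
[317. 211.] [0.5478 0.2821 0.0374]
[451. 184.] [0.5092 0.3755 0.0501]
[393. 168.] [0.507  0.3312 0.0813]
tcp [0.5478 0.2814 0.0763] head 100.99 tilt [ 0.e+00 -1.e-04 -1.e+00] shift(units) [-0.08 -0.01  4.41] wz -0.0
```

```bash
python3 -m crank '[{"dx":0,"dy":0,"dz":1,"wx":0,"wy":0,"wz":0,"jaw":-1},{"dx":0,"dy":0,"dz":1,"wx":0,"wy":0,"wz":0,"jaw":-0.5},{"dx":0,"dy":0,"dz":1,"wx":0,"wy":0,"wz":0,"jaw":-0.4},{"dx":0,"dy":0,"dz":0.8,"wx":0,"wy":0,"wz":0,"jaw":-0.4},{"dx":0,"dy":0,"dz":0.4,"wx":0,"wy":0,"wz":0,"jaw":-0.4},{"dx":0,"dy":0,"dz":0.1,"wx":0,"wy":0,"wz":0,"jaw":-0.4},{"dx":0,"dy":0,"dz":0,"wx":0,"wy":0,"wz":0,"jaw":-0.3}]'
python3 -m crank '[{"dx":0,"dy":0,"dz":0,"wx":0,"wy":0,"wz":0,"jaw":0},{"dx":0,"dy":0,"dz":0,"wx":0,"wy":0,"wz":0,"jaw":0.5},{"dx":0,"dy":0,"dz":0,"wx":0,"wy":0,"wz":0,"jaw":1},{"dx":0,"dy":0,"dz":0,"wx":0,"wy":0,"wz":0,"jaw":1}]' 50
```

```text
t: 28.42
ee_pos: [0.5481, 0.2815, -0.0092]
tool_rot: [-0.296, 3.127, 0.0]
contact_force: [0.1, 0.3, 0.1]
width: 0.647
grip_force: 0.0
t: 28.92
ee_pos: [0.5486, 0.2816, -0.0085]
tool_rot: [-0.296, 3.125, 0.001]
contact_force: [-1.2, -0.7, 5.8]
width: 0.528
grip_force: 51.6
```

```bash
python3 -m crank '[{"dx":0,"dy":0,"dz":-0.5,"wx":0,"wy":0,"wz":0,"jaw":1},{"dx":0,"dy":0,"dz":-1,"wx":0,"wy":0,"wz":0,"jaw":1},{"dx":0,"dy":0,"dz":-1,"wx":0,"wy":0,"wz":0,"jaw":1},{"dx":0,"dy":0,"dz":-1,"wx":0,"wy":0,"wz":0,"jaw":1},{"dx":0,"dy":0,"dz":-1,"wx":0,"wy":0,"wz":0,"jaw":1},{"dx":0,"dy":0,"dz":-1,"wx":0,"wy":0,"wz":0,"jaw":1},{"dx":0,"dy":-0.5,"dz":-0.7,"wx":0,"wy":0,"wz":0,"jaw":1},{"dx":0.2,"dy":-1,"dz":0,"wx":0,"wy":0,"wz":0,"jaw":1},{"dx":0.2,"dy":-1,"dz":0,"wx":0,"wy":0,"wz":0,"jaw":1},{"dx":0.2,"dy":-1,"dz":0,"wx":0,"wy":0,"wz":0,"jaw":1},{"dx":0.2,"dy":-1,"dz":0,"wx":0,"wy":0,"wz":0,"jaw":1},{"dx":0.2,"dy":-1,"dz":0,"wx":0,"wy":0,"wz":0,"jaw":1},{"dx":0.2,"dy":-1,"dz":0,"wx":0,"wy":0,"wz":0,"jaw":1},{"dx":0.2,"dy":-1,"dz":0,"wx":0,"wy":0,"wz":0,"jaw":1},{"dx":0.2,"dy":-1,"dz":0,"wx":0,"wy":0,"wz":0,"jaw":1},{"dx":0.2,"dy":-1,"dz":0,"wx":0,"wy":0,"wz":0,"jaw":1},{"dx":0.2,"dy":-1,"dz":0,"wx":0,"wy":0,"wz":0,"jaw":1}]'
python3 -m crank '[{"dx":0.2,"dy":-1,"dz":0,"wx":0,"wy":0,"wz":0,"jaw":1},{"dx":0.2,"dy":-1,"dz":0,"wx":0,"wy":0,"wz":0,"jaw":1},{"dx":0.2,"dy":-1,"dz":0,"wx":0,"wy":0,"wz":0,"jaw":1},{"dx":0.2,"dy":-1,"dz":0,"wx":0,"wy":0,"wz":0,"jaw":1},{"dx":0.2,"dy":-1,"dz":0,"wx":0,"wy":0,"wz":0,"jaw":1},{"dx":0.2,"dy":-1,"dz":0,"wx":0,"wy":0,"wz":0,"jaw":1},{"dx":0.2,"dy":-1,"dz":0,"wx":0,"wy":0,"wz":0,"jaw":1},{"dx":0.2,"dy":-1,"dz":0,"wx":0,"wy":0,"wz":0,"jaw":1},{"dx":0.2,"dy":-1,"dz":0,"wx":0,"wy":0,"wz":0,"jaw":1},{"dx":0.2,"dy":-1,"dz":0,"wx":0,"wy":0,"wz":0,"jaw":1},{"dx":0.2,"dy":-1,"dz":0,"wx":0,"wy":0,"wz":0,"jaw":1},{"dx":0.2,"dy":-1,"dz":0,"wx":0,"wy":0,"wz":0,"jaw":1},{"dx":0.2,"dy":-1,"dz":0,"wx":0,"wy":0,"wz":0,"jaw":1},{"dx":0.2,"dy":-1,"dz":0,"wx":0,"wy":0,"wz":0,"jaw":1},{"dx":0.2,"dy":-1,"dz":0,"wx":0,"wy":0,"wz":0,"jaw":1},{"dx":0.2,"dy":-1,"dz":0,"wx":0,"wy":0,"wz":0,"jaw":1},{"dx":0.2,"dy":-1,"dz":0,"wx":0,"wy":0,"wz":0,"jaw":1},{"dx":0.2,"dy":-0.6,"dz":0,"wx":0,"wy":0,"wz":0,"jaw":1},{"dx":0,"dy":0,"dz":0,"wx":0,"wy":0,"wz":0,"jaw":1}]'
python3 - <<'E'
from h import *
W=cam("wrist"); im=env.get_image("wrist"); cv2.imwrite("pics/w9.png",im)
go(.5408,-.3086,.0,101)
E
```

```text
t: 31.05
ee_pos: [0.548, 0.0663, 0.1143]
tool_rot: [-0.297, 3.127, 0.0]
contact_force: [-0.6, -0.3, -1.0]
width: 0.526
grip_force: 51.4
t: 33.42
ee_pos: [0.5432, -0.2925, 0.114]
tool_rot: [0.295, -3.128, -0.001]
contact_force: [-0.1, 0.8, -1.2]
width: 0.525
grip_force: 51.4
tcp [ 0.5432 -0.2918  0.1141] head 100.81 tilt [-2.e-04  7.e-04 -1.e+00] shift(units) [ 0.28 -0.81  5.7 ] wz -0.04
```

View pics/w9.png

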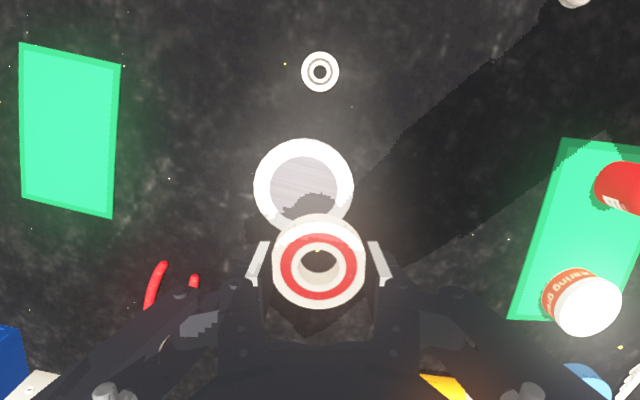

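The wrist view shows the held bearing level at (319,264), the plate at about (304,188) and the small bearing at (320,71). The bottle and tin stand upright on the mat at right.

```bash
python3 - <<'E'
from h import *
W=cam("wrist"); im=cv2.imread("pics/w9.png"); H,S,V=cv2.split(cv2.cvtColor(im,cv2.COLOR_BGR2HSV))
m=(V>150)&(S<60); m[:,:250]=0; m[:,358:]=0; m[:134]=0; m[212:]=0
c=max(blobs(m,100),key=cv2.contourArea)[:,0]
k=(c[:,1]<205); p=cast(W,cv2.convexHull(c[k])[:,0],.014); 
hull=cv2.convexHull(c[k])[:,0]; hull=hull[hull[:,1]<200]; p=cast(W,hull,.014)
s=np.linalg.lstsq(np.c_[2*p,np.ones(len(p))],(p**2).sum(1),rcond=None)[0]; print("plate",s[:2].round(4),(2*np.sqrt(s[2]+s[0]**2+s[1]**2)).round(4),len(p))
red=((H<8)|(H>172))&(S>110)&(V>70); red[:,:270]=0; red[:,370:]=0
for c in blobs(red[:320],80):
    q=cast(W,c[:,0],.1426).astype(np.float32); print("held",np.round(cv2.minEnclosingCircle(q)[0],4),np.round(cv2.minEnclosingCircle(q)[1]*2,4))
go(*s[:2],.02,101)
E
```

```text
plate [ 0.5396 -0.3039] 0.0897 26
held [ 0.5421 -0.29  ] 0.0371
tcp [ 0.5432 -0.2918  0.1141] head 100.81 tilt [-2.e-04  7.e-04 -1.e+00] shift(units) [ 0.29 -0.57  4.7 ] wz -0.04
```

```bash
python3 -m crank '[{"dx":0.15,"dy":-0.4,"dz":0.5,"wx":0,"wy":0,"wz":0,"jaw":1},{"dx":0.14,"dy":-0.3,"dz":1,"wx":0,"wy":0,"wz":0,"jaw":1},{"dx":0,"dy":0,"dz":1,"wx":0,"wy":0,"wz":0,"jaw":1},{"dx":0,"dy":0,"dz":1,"wx":0,"wy":0,"wz":0,"jaw":1},{"dx":0,"dy":0,"dz":1,"wx":0,"wy":0,"wz":0,"jaw":1},{"dx":0,"dy":0,"dz":0.6,"wx":0,"wy":0,"wz":0,"jaw":1},{"dx":0,"dy":0,"dz":0.4,"wx":0,"wy":0,"wz":0,"jaw":1},{"dx":0,"dy":0,"dz":0.1,"wx":0,"wy":0,"wz":0,"jaw":1},{"dx":0,"dy":0,"dz":0,"wx":0,"wy":0,"wz":0,"jaw":1}]'
```

```text
t: 34.6
ee_pos: [0.5407, -0.3067, 0.0027]
tool_rot: [-0.297, 3.127, -0.001]
contact_force: [0.1, 0.2, -0.5]
width: 0.526
grip_force: 51.4
```

```bash
python3 -m crank '[{"dx":0,"dy":0,"dz":0.1,"wx":0,"wy":0,"wz":0,"jaw":1},{"dx":0,"dy":0,"dz":0.05,"wx":0,"wy":0,"wz":0,"jaw":1},{"dx":0,"dy":0,"dz":0,"wx":0,"wy":0,"wz":0,"jaw":1}]'
python3 -m crank '[{"dx":0,"dy":0,"dz":0,"wx":0,"wy":0,"wz":0,"jaw":-0.1},{"dx":0,"dy":0,"dz":0,"wx":0,"wy":0,"wz":0,"jaw":-0.4},{"dx":0,"dy":0,"dz":0,"wx":0,"wy":0,"wz":0,"jaw":-0.7},{"dx":0,"dy":0,"dz":-0.6,"wx":0,"wy":0,"wz":0,"jaw":-1},{"dx":0,"dy":0,"dz":-1,"wx":0,"wy":0,"wz":0,"jaw":-1},{"dx":0,"dy":0,"dz":-1,"wx":0,"wy":0,"wz":0,"jaw":-1},{"dx":0,"dy":0,"dz":-1,"wx":0,"wy":0,"wz":0,"jaw":-1},{"dx":0,"dy":0,"dz":-1,"wx":0,"wy":0,"wz":0,"jaw":-1},{"dx":0,"dy":0,"dz":-1,"wx":0,"wy":0,"wz":0,"jaw":-1},{"dx":0,"dy":0,"dz":0,"wx":0,"wy":0,"wz":0,"jaw":-1}]'
python3 - <<'E'
from h import *
W=cam("wrist"); im=env.get_image("wrist"); cv2.imwrite("pics/w10.png",im); H,S,V=cv2.split(cv2.cvtColor(im,cv2.COLOR_BGR2HSV))
red=((H<8)|(H>172))&(S>110)&(V>70)
for c in blobs(red,80):
    q=cast(W,c[:,0],.028).astype(np.float32); print(c[:,0].mean(0).round(),"ring",np.round(cv2.minEnclosingCircle(q)[0],4),np.round(cv2.minEnclosingCircle(q)[1]*2,4))
m=((V>120)&(S<70)).astype(np.uint8); m[300:]=0
for c in blobs(m,1000):
    h=cv2.convexHull(c)[:,0]; p=cast(W,h,.014).astype(np.float32); print(h.min(0),h.max(0),cv2.minEnclosingCircle(p))
go(.4768,-.0127,.12,101)
E
```

```text
t: 34.98
ee_pos: [0.5406, -0.3067, -0.0004]
tool_rot: [-0.297, 3.127, -0.001]
contact_force: [0.4, -0.1, -0.6]
width: 0.524
grip_force: 51.5
t: 36.22
ee_pos: [0.5417, -0.3075, 0.1139]
tool_rot: [-0.296, 3.124, -0.005]
contact_force: [0.1, 0.1, -0.4]
width: 1.002
grip_force: 0.0
[171. 280.] ring [ 0.6467 -0.4289] 0.0446
[318. 212.] ring [ 0.5487 -0.3041] 0.0306
[627. 191.] ring [ 0.4822 -0.0322] 0.0512
[257 132] [380 239] ((0.5283809900283813, -0.3083358407020569), 0.05768881365656853)
[319  56] [357  96] ((0.4411409795284271, -0.3090490698814392), 0.01577221043407917)
tcp [ 0.541  -0.3069  0.1124] head 100.84 tilt [ 0.002  -0.0014 -1.    ] shift(units) [ 0.38 15.05 -0.4 ] wz -0.03
```

View pics/w10.png

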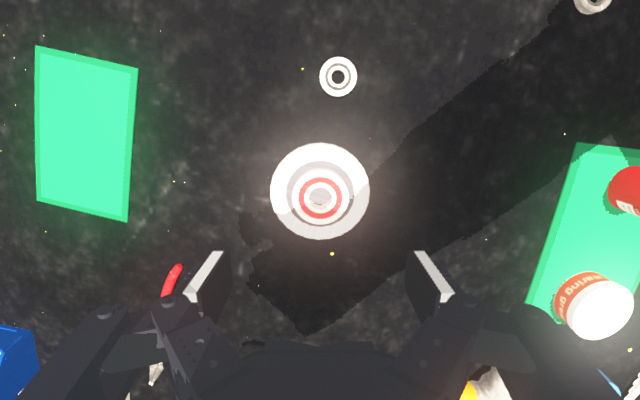

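The bearing lies on the plate: its ring is centred near (320,197) and the plate near (320,191). The bottle and tin stand on the mat.

```bash
python3 - <<'E'
from h import *
W=cam("wrist"); im=cv2.imread("pics/w10.png"); g=cv2.cvtColor(im,cv2.COLOR_BGR2GRAY); H,S,V=cv2.split(cv2.cvtColor(im,cv2.COLOR_BGR2HSV))
def fit(p):
    s=np.linalg.lstsq(np.c_[2*p,np.ones(len(p))],(p**2).sum(1),rcond=None)[0]; return s[:2].round(4),(2*np.sqrt(s[2]+s[0]**2+s[1]**2)).round(4)
m=(V>200)&(S<60); m[:130]=0; m[215:]=0; m[:,:262]=0; m[:,372:]=0
h=cv2.convexHull(max(blobs(m,500),key=cv2.contourArea))[:,0]; h=h[(h[:,1]<210)&((h[:,0]<360))]; print("plate",fit(cast(W,h,.014)))
S16=(im[...,2].astype(int)-im[...,1]>25); S16[:165]=0;S16[235:]=0;S16[:,:290]=0;S16[:,352:]=0
c=cv2.findNonZero(S16.astype(np.uint8)); h=cv2.convexHull(c)[:,0]; print("ring",fit(cast(W,h,.028)),h.min(0),h.max(0))
E
```

```text
plate (array([ 0.5385, -0.3043]), np.float64(0.0891))
ring (array([ 0.5389, -0.3041]), np.float64(0.0369)) [299 177] [341 218]
```

```bash
python3 -m crank '[{"dx":0,"dy":0.7,"dz":-0.4,"wx":0,"wy":0,"wz":0,"jaw":-1},{"dx":0,"dy":1,"dz":0,"wx":0,"wy":0,"wz":0,"jaw":-1},{"dx":0,"dy":1,"dz":0,"wx":0,"wy":0,"wz":0,"jaw":-1},{"dx":0,"dy":1,"dz":0,"wx":0,"wy":0,"wz":0,"jaw":-1},{"dx":0,"dy":1,"dz":0,"wx":0,"wy":0,"wz":0,"jaw":-1},{"dx":0,"dy":1,"dz":0,"wx":0,"wy":0,"wz":0,"jaw":-1},{"dx":0,"dy":1,"dz":0,"wx":0,"wy":0,"wz":0,"jaw":-1},{"dx":0,"dy":1,"dz":0,"wx":0,"wy":0,"wz":0,"jaw":-1},{"dx":0,"dy":1,"dz":0,"wx":0,"wy":0,"wz":0,"jaw":-1},{"dx":0,"dy":1,"dz":0,"wx":0,"wy":0,"wz":0,"jaw":-1},{"dx":0,"dy":1,"dz":0,"wx":0,"wy":0,"wz":0,"jaw":-1},{"dx":0,"dy":1,"dz":0,"wx":0,"wy":0,"wz":0,"jaw":-1},{"dx":0,"dy":1,"dz":0,"wx":0,"wy":0,"wz":0,"jaw":-1},{"dx":0.2,"dy":1,"dz":0,"wx":0,"wy":0,"wz":0,"jaw":-1},{"dx":0.2,"dy":1,"dz":0,"wx":0,"wy":0,"wz":0,"jaw":-1},{"dx":0,"dy":0.4,"dz":0,"wx":0,"wy":0,"wz":0,"jaw":-1},{"dx":0,"dy":0,"dz":0,"wx":0,"wy":0,"wz":0,"jaw":-1}]'
python3 - <<'E'
from h import *
W=cam("wrist"); im=env.get_image("wrist"); cv2.imwrite("pics/w11.png",im)
go(.4768,-.0127,.0475,101)
H,S,V=cv2.split(cv2.cvtColor(im,cv2.COLOR_BGR2HSV))
m=(V>140)&(S<50); m[:,:270]=0;m[:,370:]=0; m[330:]=0
for c in blobs(m,60):
    b=cv2.boundingRect(c); print(b)
red=((H<8)|(H>172))&(S>110)&(V>70); red[:,:230]=0; red[:,410:]=0
for c in blobs(red,200): print("red",cv2.boundingRect(c),cast(W,[c[:,0].mean(0)],.05).round(4))
E
```

```text
t: 38.4
ee_pos: [0.4757, -0.0109, 0.1194]
tool_rot: [-0.298, 3.127, -0.0]
contact_force: [-0.6, 0.2, -0.3]
width: 1.004
grip_force: 0.0
tcp [ 0.476  -0.0113  0.1194] head 100.86 tilt [ 6.e-04 -3.e-04 -1.e+00] shift(units) [-0.02 -0.07  3.6 ] wz -0.03
(270, 291, 64, 39)
(300, 201, 32, 42)
(357, 9, 13, 26)
red (290, 172, 52, 57) [[ 0.4722 -0.0115]]
```

```bash
python3 - <<'E'
from h import *
W=cam("wrist"); p,r=pose(); im=cv2.imread("pics/w11.png"); H,S,V=cv2.split(cv2.cvtColor(im,cv2.COLOR_BGR2HSV))
red=((H<8)|(H>172))&(S>110)&(V>70); ys=np.where(red[:260,316])[0]; print(ys.min(), "base centre",(cast(W,[(316,ys.min()-.5)],.003)[0]-r[:2,0]*.022).round(4),p.round(4))
E
python3 -m crank '[{"dx":0,"dy":-0.05,"dz":1,"wx":0,"wy":0,"wz":0,"jaw":-0.5},{"dx":0,"dy":0,"dz":1,"wx":0,"wy":0,"wz":0,"jaw":-0.2},{"dx":0,"dy":0,"dz":1,"wx":0,"wy":0,"wz":0,"jaw":-0.2},{"dx":0,"dy":0,"dz":0.6,"wx":0,"wy":0,"wz":0,"jaw":-0.2},{"dx":0,"dy":0,"dz":0,"wx":0,"wy":0,"wz":0,"jaw":0},{"dx":0,"dy":0,"dz":0,"wx":0,"wy":0,"wz":0,"jaw":0.4},{"dx":0,"dy":0,"dz":0,"wx":0,"wy":0,"wz":0,"jaw":1},{"dx":0,"dy":0,"dz":0,"wx":0,"wy":0,"wz":0,"jaw":1},{"dx":0,"dy":0,"dz":0,"wx":0,"wy":0,"wz":0,"jaw":1}]' 30
```

```text
172 base centre [ 0.48   -0.0106] [ 0.476  -0.0113  0.1194]
t: 39.58
ee_pos: [0.4767, -0.0125, 0.0481]
tool_rot: [-0.297, 3.126, -0.001]
contact_force: [-0.8, -0.2, 4.6]
width: 0.268
grip_force: 27.6
```

```bash
python3 -m crank '[{"dx":0,"dy":0,"dz":-0.5,"wx":0,"wy":0,"wz":0,"jaw":1},{"dx":0,"dy":0,"dz":-1,"wx":0,"wy":0,"wz":0,"jaw":1},{"dx":0,"dy":0.4,"dz":-1,"wx":0,"wy":0,"wz":0,"jaw":1},{"dx":-0.3,"dy":1,"dz":-0.5,"wx":0,"wy":0,"wz":0,"jaw":1},{"dx":-0.4,"dy":1,"dz":0,"wx":0,"wy":0,"wz":0,"jaw":1},{"dx":-0.4,"dy":1,"dz":0,"wx":0,"wy":0,"wz":0,"jaw":1},{"dx":-0.4,"dy":1,"dz":0,"wx":0,"wy":0,"wz":0,"jaw":1},{"dx":-0.4,"dy":1,"dz":0,"wx":0,"wy":0,"wz":0,"jaw":1},{"dx":-0.4,"dy":1,"dz":0,"wx":0,"wy":0,"wz":0,"jaw":1},{"dx":-0.4,"dy":1,"dz":0,"wx":0,"wy":0,"wz":0,"jaw":1},{"dx":-0.4,"dy":1,"dz":0,"wx":0,"wy":0,"wz":0,"jaw":1},{"dx":-0.4,"dy":1,"dz":0,"wx":0,"wy":0,"wz":0,"jaw":1},{"dx":-0.4,"dy":1,"dz":0,"wx":0,"wy":0,"wz":0,"jaw":1},{"dx":-0.4,"dy":1,"dz":0,"wx":0,"wy":0,"wz":0,"jaw":1},{"dx":-0.4,"dy":1,"dz":0,"wx":0,"wy":0,"wz":0,"jaw":1},{"dx":-0.4,"dy":1,"dz":0,"wx":0,"wy":0,"wz":0,"jaw":1},{"dx":-0.2,"dy":1,"dz":0,"wx":0,"wy":0,"wz":0,"jaw":1},{"dx":-0.2,"dy":1,"dz":0,"wx":0,"wy":0,"wz":0,"jaw":1},{"dx":0,"dy":1,"dz":0,"wx":0,"wy":0,"wz":0,"jaw":1},{"dx":0,"dy":0.4,"dz":0,"wx":0,"wy":0,"wz":0,"jaw":1}]'
python3 -m crank '[{"dx":0,"dy":0,"dz":0,"wx":0,"wy":0,"wz":0,"jaw":1},{"dx":0,"dy":0,"dz":0,"wx":0,"wy":0,"wz":0,"jaw":1}]'
python3 - <<'E'
from h import *
go(.5207,.336,.0535,101)
E
```

```text
t: 42.08
ee_pos: [0.5201, 0.3397, 0.1072]
tool_rot: [0.299, -3.127, -0.0]
contact_force: [-0.5, -0.5, -0.8]
width: 0.265
grip_force: 27.6
t: 42.32
ee_pos: [0.5207, 0.3379, 0.1073]
tool_rot: [0.296, -3.128, 0.0]
contact_force: [0.2, -0.7, -1.5]
width: 0.261
grip_force: 27.6
tcp [0.5207 0.3379 0.1073] head 100.82 tilt [-0.e+00 -3.e-04 -1.e+00] shift(units) [ 0.02 -0.09  2.69] wz -0.04
```

```bash
python3 -m crank '[{"dx":0,"dy":-0.07,"dz":0.7,"wx":0,"wy":0,"wz":0,"jaw":1},{"dx":0,"dy":0,"dz":0.9,"wx":0,"wy":0,"wz":0,"jaw":1},{"dx":0,"dy":0,"dz":0.6,"wx":0,"wy":0,"wz":0,"jaw":1},{"dx":0,"dy":0,"dz":0.3,"wx":0,"wy":0,"wz":0,"jaw":1},{"dx":0,"dy":0,"dz":0.15,"wx":0,"wy":0,"wz":0,"jaw":1},{"dx":0,"dy":0,"dz":0,"wx":0,"wy":0,"wz":0,"jaw":1}]'
python3 - <<'E'
from h import *
W=cam("wrist"); p,r=pose(); im=env.get_image("wrist"); cv2.imwrite("pics/w12.png",im); go(.5207,.336,.0535,101)
E
```

```text
t: 43.08
ee_pos: [0.5212, 0.337, 0.0545]
tool_rot: [-0.297, 3.127, 0.0]
contact_force: [-0.1, 0.5, 0.3]
width: 0.264
grip_force: 27.6
tcp [0.5213 0.3371 0.0547] head 100.84 tilt [ 7.e-04  3.e-04 -1.e+00] shift(units) [ 0.04 -0.05  0.06] wz -0.03
```

```bash
python3 -m crank '[{"dx":0,"dy":-0.04,"dz":0.06,"wx":0,"wy":0,"wz":0,"jaw":1},{"dx":0,"dy":0,"dz":0,"wx":0,"wy":0,"wz":0,"jaw":1},{"dx":0,"dy":0,"dz":0,"wx":0,"wy":0,"wz":0,"jaw":0.2},{"dx":0,"dy":0,"dz":0,"wx":0,"wy":0,"wz":0,"jaw":-0.2},{"dx":0,"dy":0,"dz":0,"wx":0,"wy":0,"wz":0,"jaw":-0.5},{"dx":0,"dy":0,"dz":-0.7,"wx":0,"wy":0,"wz":0,"jaw":-0.7},{"dx":0,"dy":0,"dz":-1,"wx":0,"wy":0,"wz":0,"jaw":-1},{"dx":0,"dy":0,"dz":-1,"wx":0,"wy":0,"wz":0,"jaw":-1},{"dx":0,"dy":0,"dz":-1,"wx":0,"wy":0,"wz":0,"jaw":-1},{"dx":0,"dy":0,"dz":-0.3,"wx":0,"wy":0,"wz":0,"jaw":-1},{"dx":0,"dy":0,"dz":0,"wx":0,"wy":0,"wz":0,"jaw":-1}]'
python3 - <<'E'
from h import *
W=cam("wrist"); p,r=pose(); im=env.get_image("wrist"); cv2.imwrite("pics/w13.png",im)
red=im[...,2].astype(int)-np.maximum(im[...,1],im[...,0])>60; red[:,:230]=0;red[:,400:]=0;red[270:]=0
for c in blobs(red,100): print(cv2.boundingRect(c))
b=cv2.boundingRect(max(blobs(red,100),key=cv2.contourArea))
print({y:(np.where(red[y])[0].min(),np.where(red[y])[0].max()) for y in range(b[1],b[1]+b[3],6)},im[150:215:5,316].tolist())
E
```

```text
t: 44.5
ee_pos: [0.5215, 0.3363, 0.1338]
tool_rot: [-0.297, 3.126, 0.001]
contact_force: [-0.2, 0.2, -0.6]
width: 1.001
grip_force: 0.0
(289, 132, 58, 92)
{132: (np.int64(301), np.int64(332)), 138: (np.int64(301), np.int64(332)), 144: (np.int64(301), np.int64(333)), 150: (np.int64(302), np.int64(332)), 156: (np.int64(302), np.int64(332)), 162: (np.int64(302), np.int64(333)), 168: (np.int64(300), np.int64(335)), 174: (np.int64(294), np.int64(341)), 180: (np.int64(291), np.int64(344)), 186: (np.int64(290), np.int64(345)), 192: (np.int64(290), np.int64(345)), 198: (np.int64(291), np.int64(344)), 204: (np.int64(293), np.int64(343)), 210: (np.int64(294), np.int64(342)), 216: (np.int64(296), np.int64(339)), 222: (np.int64(301), np.int64(334))} [[60, 66, 236], [60, 66, 236], [59, 67, 235], [60, 65, 235], [65, 62, 209], [67, 63, 213], [68, 62, 222], [69, 63, 228], [70, 66, 232], [109, 118, 232], [188, 209, 227], [219, 235, 243], [211, 230, 240]]
```

```bash
python3 -m crank '[{"dx":0,"dy":-0.8,"dz":0,"wx":0,"wy":0,"wz":0,"jaw":-1},{"dx":-0.1,"dy":-1,"dz":0,"wx":0,"wy":0,"wz":0,"jaw":-1},{"dx":-0.1,"dy":-1,"dz":0,"wx":0,"wy":0,"wz":0,"jaw":-1},{"dx":-0.1,"dy":-1,"dz":0,"wx":0,"wy":0,"wz":0,"jaw":-1},{"dx":-0.1,"dy":-1,"dz":0,"wx":0,"wy":0,"wz":0,"jaw":-1},{"dx":-0.1,"dy":-1,"dz":0,"wx":0,"wy":0,"wz":0,"jaw":-1},{"dx":-0.1,"dy":-1,"dz":0,"wx":0,"wy":0,"wz":0,"jaw":-1},{"dx":-0.1,"dy":-1,"dz":0,"wx":0,"wy":0,"wz":0,"jaw":-1},{"dx":-0.1,"dy":-1,"dz":0,"wx":0,"wy":0,"wz":0,"jaw":-1},{"dx":0,"dy":-1,"dz":0,"wx":0,"wy":0,"wz":0,"jaw":-1},{"dx":0,"dy":-1,"dz":0,"wx":0,"wy":0,"wz":0,"jaw":-1},{"dx":0,"dy":-1,"dz":0,"wx":0,"wy":0,"wz":0,"jaw":-1},{"dx":0,"dy":-1,"dz":0,"wx":0,"wy":0,"wz":0,"jaw":-1},{"dx":0,"dy":-1,"dz":0,"wx":0,"wy":0,"wz":0,"jaw":-1},{"dx":0,"dy":-1,"dz":0,"wx":0,"wy":0,"wz":0,"jaw":-1},{"dx":0,"dy":-1,"dz":0,"wx":0,"wy":0,"wz":0,"jaw":-1},{"dx":0,"dy":-1,"dz":0,"wx":0,"wy":0,"wz":0,"jaw":-1},{"dx":0,"dy":-0.6,"dz":0,"wx":0,"wy":0,"wz":0,"jaw":-1}]'
python3 -m crank '[{"dx":0,"dy":0,"dz":0,"wx":0,"wy":0,"wz":1,"jaw":-1},{"dx":0,"dy":0,"dz":0,"wx":0,"wy":0,"wz":1,"jaw":-1},{"dx":0,"dy":0,"dz":0,"wx":0,"wy":0,"wz":1,"jaw":-1},{"dx":0,"dy":0,"dz":0,"wx":0,"wy":0,"wz":1,"jaw":-1},{"dx":0,"dy":0,"dz":0,"wx":0,"wy":0,"wz":1,"jaw":-1},{"dx":0,"dy":0,"dz":0,"wx":0,"wy":0,"wz":1,"jaw":-1},{"dx":0,"dy":0,"dz":0,"wx":0,"wy":0,"wz":1,"jaw":-1},{"dx":0,"dy":0,"dz":0,"wx":0,"wy":0,"wz":1,"jaw":-1},{"dx":0,"dy":0,"dz":0,"wx":0,"wy":0,"wz":1,"jaw":-1},{"dx":0,"dy":0,"dz":0,"wx":0,"wy":0,"wz":1,"jaw":-1},{"dx":0,"dy":0,"dz":0,"wx":0,"wy":0,"wz":1,"jaw":-1},{"dx":0,"dy":0,"dz":0,"wx":0,"wy":0,"wz":1,"jaw":-1},{"dx":0,"dy":0,"dz":0,"wx":0,"wy":0,"wz":1,"jaw":-1},{"dx":0,"dy":0,"dz":0,"wx":0,"wy":0,"wz":1,"jaw":-1},{"dx":0,"dy":0,"dz":0,"wx":0,"wy":0,"wz":1,"jaw":-1},{"dx":0,"dy":0,"dz":0,"wx":0,"wy":0,"wz":1,"jaw":-1},{"dx":0,"dy":0,"dz":0,"wx":0,"wy":0,"wz":1,"jaw":-1},{"dx":0,"dy":0,"dz":0,"wx":0,"wy":0,"wz":1,"jaw":-1},{"dx":0,"dy":0,"dz":0,"wx":0,"wy":0,"wz":1,"jaw":-1},{"dx":0,"dy":0,"dz":0,"wx":0,"wy":0,"wz":0.6,"jaw":-1}]'
python3 - <<'E'
from h import *
go(.603,-.0015,-.0155,11)
E
```

```text
t: 46.8
ee_pos: [0.6026, -0.0041, 0.1331]
tool_rot: [-0.295, 3.128, 0.0]
contact_force: [-0.8, -0.2, -0.2]
width: 1.003
grip_force: 0.0
t: 49.3
ee_pos: [0.6023, -0.0027, 0.1331]
tool_rot: [-2.0, -2.423, -0.0]
contact_force: [0.0, -0.3, -0.1]
width: 0.998
grip_force: 0.0
tcp [ 0.6023 -0.0027  0.1331] head 10.92 tilt [-1.e-04  3.e-04 -1.e+00] shift(units) [0.05 0.05 7.43] wz -0.02
```

```bash
python3 -m crank '[{"dx":0.05,"dy":0.05,"dz":1,"wx":0,"wy":0,"wz":0,"jaw":-1},{"dx":0,"dy":0,"dz":1,"wx":0,"wy":0,"wz":0,"jaw":-1},{"dx":0,"dy":0,"dz":1,"wx":0,"wy":0,"wz":0,"jaw":-1},{"dx":0,"dy":0,"dz":1,"wx":0,"wy":0,"wz":0,"jaw":-1},{"dx":0,"dy":0,"dz":1,"wx":0,"wy":0,"wz":0,"jaw":-1},{"dx":0,"dy":0,"dz":1,"wx":0,"wy":0,"wz":0,"jaw":-1},{"dx":0,"dy":0,"dz":0.8,"wx":0,"wy":0,"wz":0,"jaw":-1},{"dx":0,"dy":0,"dz":0.4,"wx":0,"wy":0,"wz":0,"jaw":-1},{"dx":0,"dy":0,"dz":0.2,"wx":0,"wy":0,"wz":0,"jaw":-1},{"dx":0,"dy":0,"dz":0,"wx":0,"wy":0,"wz":0,"jaw":-0.4},{"dx":0,"dy":0,"dz":0,"wx":0,"wy":0,"wz":0,"jaw":0},{"dx":0,"dy":0,"dz":0,"wx":0,"wy":0,"wz":0,"jaw":1},{"dx":0,"dy":0,"dz":0,"wx":0,"wy":0,"wz":0,"jaw":1},{"dx":0,"dy":0,"dz":0,"wx":0,"wy":0,"wz":0,"jaw":1}]' 50
python3 - <<'E'
from h import *
go(.548,.2225,.03,11)
E
```

```text
t: 51.05
ee_pos: [0.6036, -0.0015, -0.0139]
tool_rot: [1.997, 2.423, 0.001]
contact_force: [-0.7, -0.3, 6.5]
width: 0.731
grip_force: 55.0
tcp [ 0.6036 -0.0015 -0.0139] head 11.0 tilt [ 1.4e-03 -2.0e-04 -1.0e+00] shift(units) [11.52 -0.59 -2.2 ] wz 0.0
```

```bash
python3 -m crank '[{"dx":0,"dy":0,"dz":-0.6,"wx":0,"wy":0,"wz":0,"jaw":1},{"dx":0,"dy":0,"dz":-1,"wx":0,"wy":0,"wz":0,"jaw":1},{"dx":0.5,"dy":0,"dz":-1,"wx":0,"wy":0,"wz":0,"jaw":1},{"dx":1,"dy":-0.1,"dz":-0.3,"wx":0,"wy":0,"wz":0,"jaw":1},{"dx":1,"dy":-0.1,"dz":0,"wx":0,"wy":0,"wz":0,"jaw":1},{"dx":1,"dy":-0.1,"dz":0,"wx":0,"wy":0,"wz":0,"jaw":1},{"dx":1,"dy":-0.1,"dz":0,"wx":0,"wy":0,"wz":0,"jaw":1},{"dx":1,"dy":-0.1,"dz":0,"wx":0,"wy":0,"wz":0,"jaw":1},{"dx":1,"dy":-0.1,"dz":0,"wx":0,"wy":0,"wz":0,"jaw":1},{"dx":1,"dy":0,"dz":0,"wx":0,"wy":0,"wz":0,"jaw":1},{"dx":1,"dy":0,"dz":0,"wx":0,"wy":0,"wz":0,"jaw":1},{"dx":0.5,"dy":0,"dz":0,"wx":0,"wy":0,"wz":0,"jaw":1},{"dx":0,"dy":0,"dz":0,"wx":0,"wy":0,"wz":0,"jaw":1},{"dx":0,"dy":0,"dz":0,"wx":0,"wy":0,"wz":0,"jaw":1}]'
python3 - <<'E'
from h import *
go(.548,.2225,-.01,11)
W=cam("wrist"); im=env.get_image("wrist"); cv2.imwrite("pics/w14.png",im)
E
```

```text
t: 52.8
ee_pos: [0.5572, 0.1726, 0.0431]
tool_rot: [1.999, 2.423, -0.0]
contact_force: [0.1, 0.6, -1.8]
width: 0.724
grip_force: 54.9
tcp [0.5572 0.1726 0.0431] head 10.98 tilt [ 2.e-04 -2.e-04 -1.e+00] shift(units) [2.54 0.02 2.65] wz -0.01
```

View pics/w14.png

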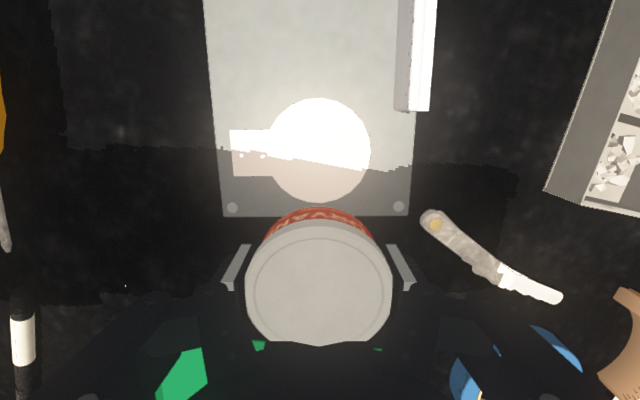

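The white seat is fully visible with its disc centred at about (319,150). The held tin's lid spans columns 245–392, with its front edge at row 221.

```bash
python3 - <<'E'
from h import *
W=cam("wrist"); p,r=pose()
im=cv2.imread("pics/w14.png"); 
d=cast(W,[(268,150),(371,150),(319,98),(319,203)],.008); print("disc",d[:2].mean(0).round(4),d[2:].mean(0).round(4),np.linalg.norm(d[0]-d[1]).round(4),np.linalg.norm(d[2]-d[3]).round(4))
ctr=np.array([d[:2].mean(0)@r[:2,1],d[2:].mean(0)@r[:2,0]]); c=r[:2,1]*ctr[0]+r[:2,0]*ctr[1]; print("disc ctr",c.round(4),"caddy exp .5477 .2205","tongue",cast(W,[(250,153)],.008).round(4))
z=p[2]+.049
l=cast(W,[(245,285),(392,285),(318,221),(318,346)],z); print("lid w",np.linalg.norm(l[0]-l[1]).round(4),np.linalg.norm(l[2]-l[3]).round(4),"tool-frame ctr mm: x",((l[2:].mean(0)-p[:2])@r[:2,0]*1e3).round(1),"y",((l[:2].mean(0)-p[:2])@r[:2,1]*1e3).round(1),"front-based x",(((l[2]-p[:2])@r[:2,0])*1e3-32.5).round(1))
print("disc in tool mm",((c-p[:2])@r[:2,:2]*1e3).round(1))
E
```

```text
disc [0.5484 0.2224] [0.5484 0.2204] 0.0662 0.0676
disc ctr [0.5488 0.2205] caddy exp .5477 .2205 tongue [[0.5047 0.212 ]]
lid w 0.0616 0.0606 tool-frame ctr mm: x 4.1 y 0.1 front-based x 1.9
disc in tool mm [48.8  0.8]
```

```bash
python3 -m crank '[{"dx":0.8,"dy":0.03,"dz":0,"wx":0,"wy":0,"wz":0,"jaw":1},{"dx":1,"dy":0,"dz":0,"wx":0,"wy":0,"wz":0,"jaw":1},{"dx":0.66,"dy":0,"dz":0,"wx":0,"wy":0,"wz":0,"jaw":1},{"dx":0,"dy":0,"dz":0.7,"wx":0,"wy":0,"wz":0,"jaw":1},{"dx":0,"dy":0,"dz":0.9,"wx":0,"wy":0,"wz":0,"jaw":1},{"dx":0,"dy":0,"dz":0.6,"wx":0,"wy":0,"wz":0,"jaw":1},{"dx":0,"dy":0,"dz":0.3,"wx":0,"wy":0,"wz":0,"jaw":1},{"dx":0,"dy":0,"dz":0,"wx":0,"wy":0,"wz":0,"jaw":1}]'
```

```text
t: 53.85
ee_pos: [0.5479, 0.2211, -0.0075]
tool_rot: [-1.998, -2.423, 0.001]
contact_force: [-0.4, -0.0, -1.1]
width: 0.726
grip_force: 54.9
```

```bash
python3 -m crank '[{"dx":0,"dy":0,"dz":0.1,"wx":0,"wy":0,"wz":0,"jaw":1},{"dx":0,"dy":0,"dz":0.06,"wx":0,"wy":0,"wz":0,"jaw":1},{"dx":0,"dy":0,"dz":0,"wx":0,"wy":0,"wz":0,"jaw":1},{"dx":0,"dy":0,"dz":0,"wx":0,"wy":0,"wz":0,"jaw":0},{"dx":0,"dy":0,"dz":0,"wx":0,"wy":0,"wz":0,"jaw":-1},{"dx":0,"dy":0,"dz":0,"wx":0,"wy":0,"wz":0,"jaw":-1},{"dx":0,"dy":0,"dz":-0.6,"wx":0,"wy":0,"wz":0,"jaw":-1},{"dx":0,"dy":0,"dz":-1,"wx":0,"wy":0,"wz":0,"jaw":-1},{"dx":0,"dy":0,"dz":-1,"wx":0,"wy":0,"wz":0,"jaw":-1},{"dx":0,"dy":0,"dz":-1,"wx":0,"wy":0,"wz":0,"jaw":-1},{"dx":0,"dy":0,"dz":-1,"wx":0,"wy":0,"wz":0,"jaw":-1},{"dx":0,"dy":0,"dz":-1,"wx":0,"wy":0,"wz":0,"jaw":-1},{"dx":0,"dy":0,"dz":-1,"wx":0,"wy":0,"wz":0,"jaw":-1},{"dx":-0.7,"dy":0,"dz":-1,"wx":0,"wy":0,"wz":0,"jaw":-1},{"dx":-1,"dy":0,"dz":-0.5,"wx":0,"wy":0,"wz":0,"jaw":-1},{"dx":-1,"dy":0,"dz":0,"wx":0,"wy":0,"wz":0,"jaw":-1},{"dx":0,"dy":0,"dz":0,"wx":0,"wy":0,"wz":0,"jaw":-1}]'
python3 - <<'E'
from h import *
W=cam("wrist"); p,r=pose(); im=env.get_image("wrist"); cv2.imwrite("pics/w15.png",im); print(p)
c=env.calibration("wrist");K=c["camera_matrix"]; Tw=np.array(c["tool_from_camera"])
def px(P):
    v=W[2].T@(np.array(P)-W[1]); u=np.array([v[0],-v[1]])/-v[2]; u=u*(1+c["k1"]*(u@u)); return (K[:2,:2]@u+K[:2,2]).round(1)
print("exp red seat",px([.5245,.338,.008]),"white",px([.548,.2205,.008]),"lid",px([.548,.2205,.04]),"cap",px([.5245,.338,.091]))
g=cv2.medianBlur(cv2.cvtColor(im,cv2.COLOR_BGR2GRAY),3)
x,y=px([.548,.2205,.04]).astype(int)
red=im[...,2].astype(int)-np.maximum(im[...,1],im[...,0])>60
for cc in blobs(red,60): print("red",cv2.boundingRect(cc))
hc=cv2.HoughCircles(g,cv2.HOUGH_GRADIENT,1,15,param1=80,param2=20,minRadius=20,maxRadius=40)
print([q.round(1).tolist() for q in hc[0] if abs(q[0]-x)<60 and abs(q[1]-y)<60][:4])
E
```

```text
t: 55.98
ee_pos: [0.5585, 0.1664, 0.1512]
tool_rot: [-2.001, -2.421, 0.001]
contact_force: [-0.7, -0.5, -0.3]
width: 0.999
grip_force: 0.0
[0.55845316 0.16641911 0.15119341]
exp red seat [317.2  -5.4] white [318.2 131. ] lid [318.2 133.6] cap [316.7 -53. ]
red (473, 364, 38, 36)
red (604, 110, 36, 91)
red (87, 29, 10, 36)
red (254, 0, 93, 29)
[[319.5, 131.5, 37.0]]
```

```bash
python3 -m crank '[{"dx":-1,"dy":0,"dz":-0.5,"wx":0,"wy":0,"wz":0,"jaw":-1},{"dx":-1,"dy":-1,"dz":-0.5,"wx":0,"wy":0,"wz":0,"jaw":-1},{"dx":-1,"dy":-1,"dz":0,"wx":0,"wy":0,"wz":0,"jaw":-1},{"dx":-1,"dy":-1,"dz":0,"wx":0,"wy":0,"wz":0,"jaw":-1},{"dx":-1,"dy":-1,"dz":0,"wx":0,"wy":0,"wz":0,"jaw":-1},{"dx":-1,"dy":-1,"dz":0,"wx":0,"wy":0,"wz":0,"jaw":-1},{"dx":-1,"dy":0,"dz":0,"wx":0,"wy":0,"wz":0,"jaw":-1},{"dx":-1,"dy":0,"dz":0,"wx":0,"wy":0,"wz":0,"jaw":-1},{"dx":0,"dy":0,"dz":0,"wx":0,"wy":0,"wz":0,"jaw":-1}]'
python3 - <<'E'
from h import *
a=cv2.imread("pics/top0.png"); b=env.get_image("top"); cv2.imwrite("pics/top16.png",b)
for n,(x0,y0,x1,y1) in dict(tin=(200,162,236,194),bottle=(160,174,190,196),caddyctl=(158,196,200,214)).items():
    A=a[y0:y1,x0:x1];B=b[y0:y1,x0:x1]; print(n,"absdiff",np.abs(A.astype(int)-B).mean().round(1),"phase",[round(v,2) for v in cv2.phaseCorrelate(A.mean(2),B.mean(2),cv2.createHanningWindow((x1-x0,y1-y0),cv2.CV_64F))[0]])
def st(im,nm):
    r=im[...,2].astype(int)-np.maximum(im[...,1],im[...,0])>60; k=np.zeros_like(r); k[170:210,160:192]=1; ys,xs=np.where(r&k); 
    w=(im.min(2)>225); k=np.zeros_like(w); k[170:190,160:182]=1; v,u=np.where(w&k)
    k=np.zeros_like(w); k[160:190,203:234]=1; t,s=np.where((im.min(2)>215)&k)
    print(nm,"red",xs.mean().round(2),ys.mean().round(2),len(xs),"cap",u.mean().round(2),v.mean().round(2),len(u),"tin",s.mean().round(2),t.mean().round(2),len(s))
st(a,"before");st(b,"after")
T=cam("top")
for im in(b,):
    r=im[...,2].astype(int)-np.maximum(im[...,1],im[...,0])>25; k=np.zeros_like(r);k[160:200,375:415]=1; v,u=np.where(r&k); print("plate ring",len(u),cast(T,[(u.mean(),v.mean())],.028).round(4) if len(u) else None)
    w=(im.min(2)>90);k=np.zeros_like(w);k[203:225,385:412]=1;v,u=np.where(w&k);print("small",cast(T,[(u.mean(),v.mean())],.01).round(4))
    w=(a.min(2)>90);v,u=np.where(w&k);print("small before",cast(T,[(u.mean(),v.mean())],.01).round(4))
E
```

```text
t: 57.15
ee_pos: [0.4911, -0.0092, 0.1722]
tool_rot: [2.001, 2.422, 0.0]
contact_force: [-0.1, 0.5, -0.2]
width: 0.996
grip_force: 0.0
tin absdiff 8.1 phase [0.06, -0.39]
bottle absdiff 9.4 phase [0.13, -0.69]
caddyctl absdiff 3.6 phase [0.5, -0.01]
before red 180.14 192.0 368 cap 171.42 187.67 12 tin 215.48 177.67 426
after red 179.92 192.13 367 cap 171.32 186.21 19 tin 215.79 177.55 438
plate ring 90 [[ 0.5414 -0.3085]]
small [[ 0.4411 -0.3121]]
small before [[ 0.4411 -0.3121]]
```

```bash
python3 -c "
from rig import env
print(env.close_job())"
```

```text
the job is handed in; nothing more can be done
None
```

The job is handed in at about 57 s: the bearing lies flat within about 1 mm of the press plate's centre, the bottle and tin are back on their seats within about 2 mm of where they started, and the small bearing has not moved.

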